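# Load the reference discs and latch the cassette

### The arm

A 6-joint arm with a two-finger parallel gripper is mounted at the origin on the work surface. World frame = base frame: x ahead of the robot, y to its left, z up, the work surface at z = 0. Lengths are in m, angles in rad, forces in N, time in s.
With the tool pointing down it reaches from about 0.225 to 0.875 m from the base axis. Payload 3.4 kg.
Tool frame: the origin (TCP) lies between the finger pads; the fingertips stand 19 mm ahead of it and the grasp point (between the pads) is the TCP (manip.tip_reach is the distance from the TCP to the fingertips, in m); z points along the fingers, x is the direction in which the jaws open and shut, and the axes are right-handed (so a half turn about z gives the same grasp; the last joint's range is limited). The gripper opens to 85 mm and grips with 20 to 120 N. Pads are 22 mm wide; open, the fingers measure 114 mm over their backs; the gripper's body (76 mm by 85 mm) begins 54 mm behind the grasp point. The pads swing forward as they close: fully open they stand 13 mm farther back than shut.
Start: joints at [-1.435, 0.276, 1.505, -0, 1.361, -0.121], TCP at [0.146, -0.556, 0.25] pointing down, gripper open.
Joint ranges: [-2.89, 2.89], [-0.75, 2.08], [0.22, 2.7], [-1.18, 4.32], [0.11, 2.71], [-2.7, 2.7]. Speed limits (rad/s): [2.57, 2.57, 3.14, 3.14, 3.14, 3.14].

### API

Orientations are given as a unit quaternion [w, x, y, z].
In Python, from rig import manip gives the robot as it stands.
- The arm moves only by the tool send_rows, never from a script. Its arguments are lists of equal length, an entry for each row: "delta_pos": the shift along the tool's x, y, z normalised to -1 to 1, where 1 is 40 cm, a list of three; "angular": the turn, a rotation vector about the tool's x, y, z normalised to -1 to 1, where 1 is 0.08 rad, a list of three. A call has 1 to 5 rows; each row shifts and turns the commanded pose from where the row before left it, along the tool's axes as they then stand; what a row does not reach is not made up. A row lasts 1/12 s, in which the tool goes at most 41.7 mm and 7.16 degrees, less where a joint would pass 70% of its speed; a pose out of reach is approached as far as the arm can. A call with a number of a shift or a turn outside -1 to 1 is refused whole. A call with a gripper value outside its range is refused whole. "hand" is the finger opening in mm, from 0 to 85.4, set as the call begins (left out, the last holds). The fingers move at their own pace and stop on an object; "squeeze" is the grip in N (left out, the last holds). Time passes only in rows, so rows that do not move let the fingers close. It gives the time, the measured TCP pose, the force and the opening at its end, in the units of the state.
- manip.get_state(): the state, without advancing time (a new reading comes with each control period).
- manip.get_image(name): name is "side" or "top"; returns the picture (400x640x3 uint8, blue, green, red); there is no depth.
- manip.calibration(name): a dict with "fx", "fy", "cx", "cy" (pixels), "k1" (the pictures are not rectified: a ray, as slopes to the right and down, at radius r is drawn at 1 + k1 r^2 times it, then the intrinsics apply), "camera_from_world" (4x4, takes a point from world to camera coordinates). Camera axes: x right, y up, looking along -z (the intrinsics and any distortion apply to the point x, -y, -z); pixel columns grow to the right and rows downward; lengths in m; the calibration is good to about 2 mm. A picture is of the moment at which its call begins. calibration takes no time and is no camera call.
- manip.sign_off(): hands the job in, once; it reports no verdict.
The state is a dict: "clock": time; "qpos": joint angles; "qd": joint speeds; "effort": joint torques, N m; "position": TCP position; "ee_rot": TCP orientation; "contact_force": force on the tool from outside, world axes, zero at the start; "moment": the same for the moment, N m; "width": finger opening in m.
Only numpy, scipy, OpenCV 4.12 (cv2) and the standard library are available. Lean on these libraries where they do the work, as an engineer would, in place of code of your own. Each camera call takes 0.05 s, during which the arm holds its last target.

### The job

Put the two ceramic reference discs away in their cassette: slide the thick disc fully home in the tall lower slot and the thin disc fully home in the shallow upper slot, each lying flat with its handle sticking out of the mouth. Then draw the sprung keeper post across the mouth by its black knob and push it into its holding notch so that it stays when you let go. Leave the jar, the screwdriver and the brass adapter where they are.

Things in the scene. Friction and masses are not known exactly. Their poses are not given: they have to be found in the camera images.
- cassette: Fixed aluminium cassette on a plinth; place, heading and height vary (origin 0 to 15 mm below the table top). Origin straight below the centre of a disc that is home; mouth faces its -x, keeper on its +y side. Walls, shelves and flat top (84 mm above origin) run x -28 (mouth) to +50 mm; clear width 98 mm, walls 10 mm. Two rear stops halt a 90 mm disc at centre x = 0.
- lower_slot (a point): Point on the lower shelf's top (44 mm above the cassette's origin) below the centre of a disc that is home; axes as the cassette's. Tall slot, 16 mm high, for the thick disc. Loaded: the disc's centre is 5.5 mm above this point.
- upper_slot (a point): Point on the upper shelf's top (68 mm above the cassette's origin) below the centre of a disc that is home; axes as the cassette's. Shallow slot, 10 mm high, for the thin disc. Loaded: the disc's centre is 2.5 mm above this point.
- thick_disc_center (a point): Centre, half-way up, of the thick disc: white ceramic, 90 mm across, 11 mm thick, about 0.16 kg, lying on the 2 mm mat left or right of the cassette. z up; its handle points to its -x. Load it first: the thin disc's handle, once in the slot above, blocks the way down to this one.
- thick_disc_handle (a point): Centre of the thick disc's handle: upright aluminium block 24 mm along x, 10 mm thick along y (pinch it so, from above), 17 mm tall, underside level with the disc's. 70 mm from the disc's centre along its -x, joined by a flat neck 5 mm high; the rim is 25 mm away. When loaded its top is 61 mm above the cassette's origin.
- thin_disc_center (a point): Centre, half-way up, of the thin disc: white ceramic, 90 mm across, 5 mm thick, about 0.09 kg, lying on the mat on the other side. z up; its handle points to its -x.
- thin_disc_handle (a point): Centre of the thin disc's handle: the same block as the thick disc's, 24 x 10 x 17 mm, underside level with the disc's, 70 mm from the disc's centre along its -x.
- keeper_knob (a point): Centre of the keeper's upright black knob: 20 mm diameter, 32 mm tall (52 to 84 mm above the cassette's origin), axes as the cassette's. At rest at x -52, y +110 mm in the cassette's frame, latched at about x -41, y +77. It does not turn: it only slides in an L-shaped guide, first to the cassette's -y, then to its +x.
- keeper_post (a point): Middle of the steel keeper post, 10 mm diameter, 32 to 86 mm above the cassette's origin. Joined to the knob by a low bar; always 42 mm from it on the cassette's -y side. Latched, it stands before the discs' rims. Its bed on the table: cassette frame x -72 to -22, y +24 to +144, rails up to 32 mm.
- keeper_travel (a joint): How far the keeper has been drawn across, towards the cassette's -y: 0 (rest) to 0.038 m. A spring pushes it back to 0 (2.4 N at 0, 7 N at 0.038). Over the first 33 mm the guide lets it move only this way.
- keeper_notch (a joint): How far the keeper has been pushed towards the cassette's +x into its notch: 0 (out) to 0.011 m (fully in). Possible only with keeper_travel above 0.033; light friction, no spring; once in, the notch holds keeper_travel at about 0.033 when released.
- jar: Bystander: white lidded jar, 56 mm diameter, 75 mm tall, beyond the cassette on the +y side. Origin under its centre.
- screwdriver: Bystander: screwdriver lying beyond the cassette on the -y side. Origin: the middle of its underside, x along the tool.
- adapter: Bystander: brass adapter, 28 mm diameter, 42 mm tall, standing nearest the robot. Origin under its centre.
There are look-alikes about, which are no part of the job. What is shaped like the part that bears thin_disc_center but green or purple is not meant.

How it is judged:
By the outcome, as a careful person would: the job done as asked, in the order asked, and still so for the second after the job is handed in, with the robot touching nothing.
It also fails if it takes over 72 s, if anything falls off the work surface, if the arm or the gripper's body presses on something with over 40 N, if the wrist force passes 120 N, or if a joint passes its speed limit or range.

## Working session

There is one attempt and no reset: what is moved stays moved. The work goes in short steps, Python scripts to look and compute and a tool call to move; the robot and the scene stay as the last step left them, time stands still between calls to the robot, and variables do not carry over. Pictures are saved under pics/ and viewed, and the job is handed in when it is done.

Besides the shell and the picture viewer there is one more tool, called by a JSON object that holds its "fn" and its "kwargs". send_rows: Moves the arm, as the interface text tells. Scaled input: -1 to 1 covers 40 cm each way for a shift and 0.08 rad each way for a turn. Its arguments: {"type":"object","properties":{"delta_pos":{"type":"array","items":{"type":"array","items":{"type":"number"}}},"angular":{"type":"array","items":{"type":"array","items":{"type":"number"}}},"hand":{"type":"number"},"squeeze":{"type":"number"}},"required":["delta_pos","angular"]}

```bash
ls; mkdir -p pics
python3 - <<'E'
from rig import manip
import cv2
print(manip.get_state())
for n in("side","top"):
    im=manip.get_image(n); cv2.imwrite(f"pics/{n}0.png",im); print(n,manip.calibration(n))
print(manip.tip_reach)
E
```

```text
pics
{'clock': 0.0, 'qpos': array([-1.43495703e+00,  2.76613532e-01,  1.50611960e+00, -2.38977319e-06,
        1.36071985e+00, -1.20995339e-01]), 'qd': array([-0.00055475, -0.00132532,  0.00073283, -0.00105446, -0.00096948,
        0.00111328]), 'effort': array([ 7.00025066e-04, -4.16766143e+01, -2.45802587e+01,  4.69669351e-05,
        1.11975460e-02, -1.78038260e-05]), 'position': array([ 0.1459911 , -0.55564889,  0.24943451]), 'ee_rot': array([-6.51993626e-04,  7.91839532e-01, -6.10728492e-01, -6.63409085e-04]), 'contact_force': array([-0.07218612, -0.61166656,  0.45520733]), 'moment': array([-0.01056112,  0.03294465,  0.04131309]), 'width': 0.08522575612429097}
side {'fx': 369.86291174814556, 'fy': 369.86291174814556, 'cx': 315.0977388738219, 'cy': 193.5459470316175, 'k1': -0.00407786677733186, 'camera_from_world': array([[ 0.93863906, -0.34485884,  0.00539497, -0.4657846 ],
       [ 0.20044303,  0.55816301,  0.80515629, -0.16288175],
       [-0.28067653, -0.75466975,  0.59303815, -0.74404337],
       [ 0.        ,  0.        ,  0.        ,  1.        ]])}
top {'fx': 416.93359092478573, 'fy': 416.93359092478573, 'cx': 321.975948958637, 'cy': 197.06780573052083, 'k1': -0.09378469018084508, 'camera_from_world': array([[ 0.01607719, -0.99977011, -0.01418602,  0.02273637],
       [ 0.99772479,  0.01511202,  0.06570289, -0.47402742],
       [-0.06547341, -0.01521006,  0.99773839, -1.19120154],
       [ 0.        ,  0.        ,  0.        ,  1.        ]])}
0.019
```

View pics/top0.png

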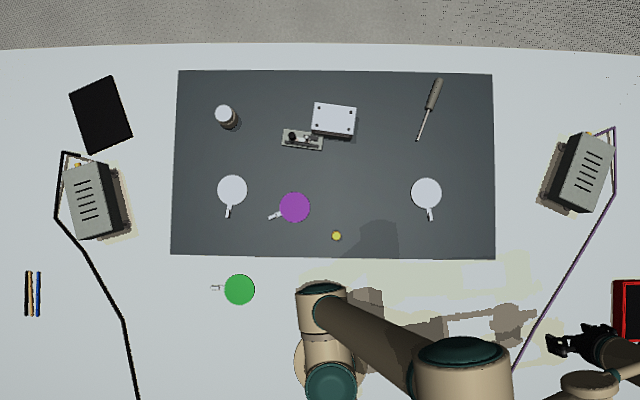

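View pics/side0.png

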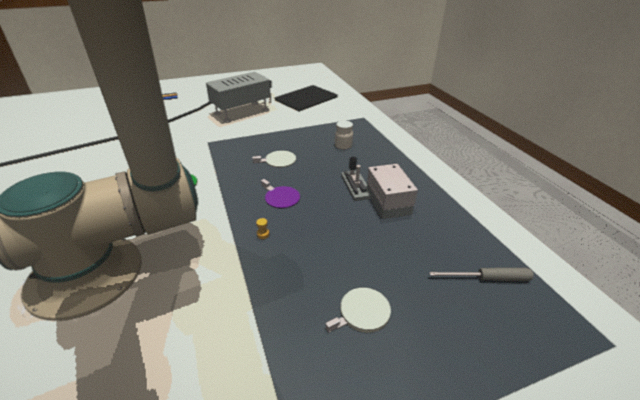

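The top view shows the white discs at about (232,190) and (426,193). The cassette is at (333,120) with the keeper at (300,138), mouth towards the robot. The adapter is at (336,236), and the purple and green discs are decoys. Next I'll zoom in and measure.

```bash
cat > h.py <<'E'
import numpy as np, cv2
from rig import manip
C={n:manip.calibration(n) for n in("side","top")}
def ray(n,u,v):
    c=C[n]; d=np.array([(u-c["cx"])/c["fx"],(v-c["cy"])/c["fy"]])
    s=d.copy()
    for _ in range(30): s=d/(1+c["k1"]*(s@s))
    M=c["camera_from_world"]; R=M[:3,:3]; t=M[:3,3]
    o=-R.T@t; w=R.T@np.array([s[0],-s[1],-1.0]); return o,w/np.linalg.norm(w)
def onplane(n,u,v,z):
    o,w=ray(n,u,v); return o+w*(z-o[2])/w[2]
def proj(n,p):
    c=C[n];M=c["camera_from_world"]; q=M[:3,:3]@np.asarray(p,float)+M[:3,3]
    s=np.array([q[0]/-q[2],-q[1]/-q[2]]); s=s*(1+c["k1"]*(s@s))
    return np.array([c["cx"]+c["fx"]*s[0],c["cy"]+c["fy"]*s[1]])
def tri(a,b):
    (o1,d1),(o2,d2)=ray("side",*a),ray("top",*b)
    A=np.stack([d1,-d2],1); k=np.linalg.lstsq(A,o2-o1,rcond=None)[0]
    p,q=o1+k[0]*d1,o2+k[1]*d2; return (p+q)/2,np.linalg.norm(p-q)
def crop(im,x0,y0,x1,y1,s,f):
    cv2.imwrite(f,cv2.resize(im[y0:y1,x0:x1],None,fx=s,fy=s,interpolation=cv2.INTER_CUBIC))
E
python3 - <<'E'
import cv2,numpy as np
from h import crop
t=cv2.imread("pics/top0.png");s=cv2.imread("pics/side0.png")
def up(im,x0,y0,w,h,k):return cv2.resize(im[y0:y0+h,x0:x0+w],(w*k,h*k),interpolation=cv2.INTER_CUBIC)
a=np.hstack([up(t,210,170,50,50,6),up(t,404,172,50,50,6)])
b=np.hstack([up(s,245,135,60,60,5),up(s,320,280,75,75,4)])
cv2.imwrite("pics/c1.png",np.vstack([a,b]))
a=up(t,275,95,90,60,8);cv2.imwrite("pics/c2.png",a)
cv2.imwrite("pics/c3.png",up(s,330,140,95,75,8))
E
```

```text
(no output)
```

View pics/c1.png

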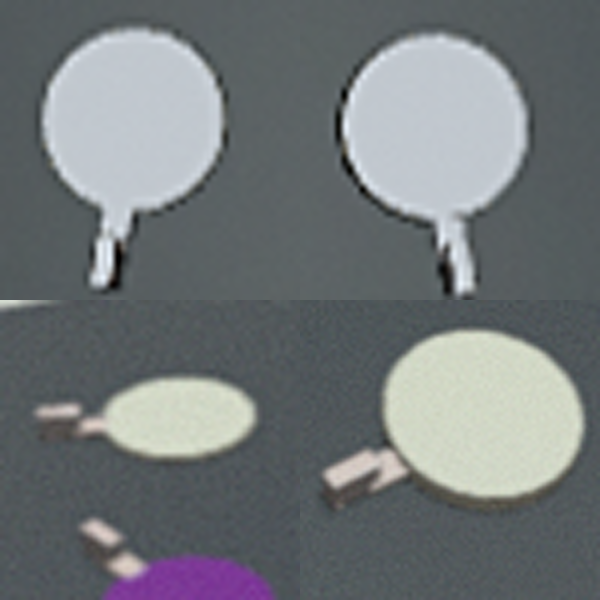

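View pics/c2.png

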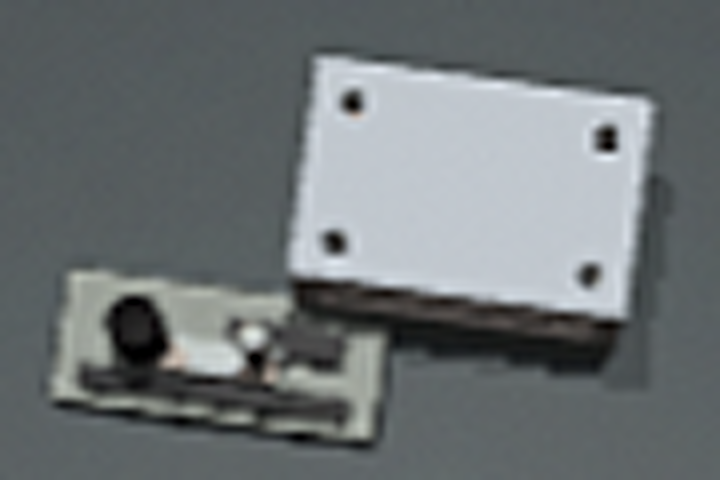

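View pics/c3.png

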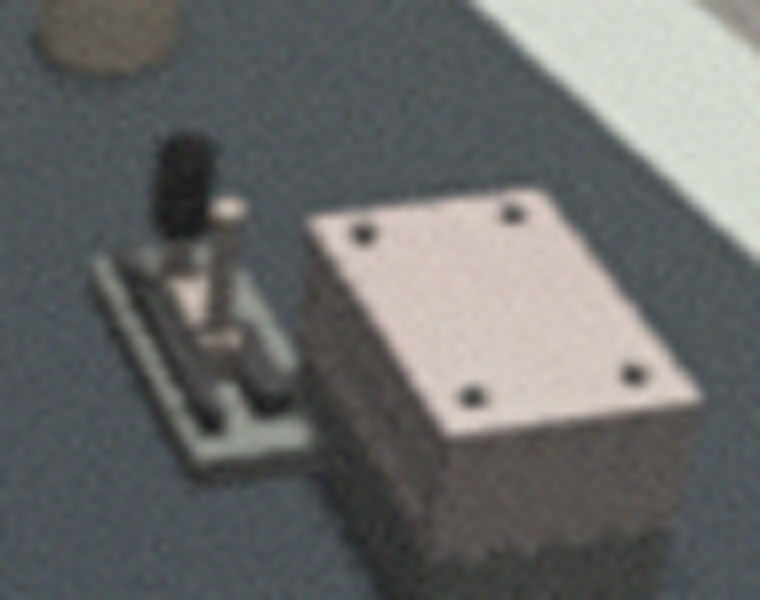

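The two views agree. The right disc, side view (365,310), shows a thick edge band. The left one, side view (281,158), shows almost none, so right = thick and left = thin. Now I'll measure.

```bash
cat > meas.py <<'E'
import sys
from h import *
from scipy.optimize import least_squares
def blob(im,thr,seed,frac=None):
    g=im.min(2); m=(g>thr).astype(np.uint8)
    n,l,st,ce=cv2.connectedComponentsWithStats(m,connectivity=8)
    return (l==l[seed[1],seed[0]]).astype(np.uint8)
def circ(P):
    f=lambda q:np.hypot(P[:,0]-q[0],P[:,1]-q[1])-q[2]
    r=least_squares(f,[*P.mean(0),.045],loss="soft_l1",f_scale=.001); return r.x
def up(im,K=6): return cv2.resize(im,None,fx=K,fy=K,interpolation=cv2.INTER_CUBIC)
def cont(m):
    c,_=cv2.findContours(m,cv2.RETR_EXTERNAL,cv2.CHAIN_APPROX_NONE); return max(c,key=len)[:,0,:].astype(float)
def region(im,x0,y0,w,h,thr,K=6):
    """threshold upsampled crop; biggest blob; returns contour in image px"""
    g=up(im[y0:y0+h,x0:x0+w].min(2),K); m=(g>thr).astype(np.uint8)
    n,l,st,_=cv2.connectedComponentsWithStats(m); i=1+np.argmax(st[1:,4]); m=(l==i).astype(np.uint8)
    f=lambda c:(c+.5)/K-.5+[x0,y0]
    op=cv2.morphologyEx(m,cv2.MORPH_OPEN,cv2.getStructuringElement(cv2.MORPH_ELLIPSE,(61,61)))
    rest=cv2.subtract(m,cv2.dilate(op,np.ones((7,7))))
    return f(cont(m)),f(cont(op)),f(cont(rest)) if rest.any() else None
E
python3 - <<'E'
from meas import *
t=cv2.imread("pics/top0.png");s=cv2.imread("pics/side0.png")
for nm,wt,ws,zt in(("thin",(210,170,50,52),(245,135,60,50),.007),("thick",(404,172,50,52),(320,280,75,55),.013)):
  for im,n,w,thr in((t,"top",wt,150),(s,"side",ws,140)):
    full,disc,rest=region(im,*w,thr)
    P=np.array([onplane(n,*p,zt)[:2] for p in disc]); c=circ(P)
    print(nm,n,"circle",c.round(4),"resid",np.abs(np.hypot(P[:,0]-c[0],P[:,1]-c[1])-c[2]).mean().round(4))
    if rest is not None:
        Q=np.array([onplane(n,*p,.019)[:2] for p in rest]); print("  rest ext",rest.min(0).round(1),rest.max(0).round(1), Q.mean(0).round(4))
E
```

```text
thin top circle [0.4925 0.2963 0.0441] resid 0.0003
  rest ext [224.8 205.1] [231.2 217.1] [0.43   0.3035]
thin side circle [0.4944 0.2956 0.0448] resid 0.0004
  rest ext [260.8 157.8] [265.1 160.8] [0.44  0.283]
thick top circle [ 0.4913 -0.2725  0.0441] resid 0.0003
  rest ext [426.2 208.1] [432.2 220.4] [ 0.4296 -0.2814]
thick side circle [ 0.4931 -0.2717  0.0447] resid 0.0002
```

Run:
```python
from meas import *
t=cv2.imread("pics/top0.png");s=cv2.imread("pics/side0.png")
o=lambda n:ray(n,320,200)[0]
print("cams",o("side").round(3),o("top").round(3))
# cassette top corners via polygon approx, and dark screws
for n,im,(x0,y0,w,h),thr in(("top",t,(300,90,75,60),160),("side",s,(345,150,80,70),135)):
    K=6;g=up(im[y0:y0+h,x0:x0+w].min(2),K);m=(g>thr).astype(np.uint8)
    nn,l,st,_=cv2.connectedComponentsWithStats(m);m=(l==1+np.argmax(st[1:,4])).astype(np.uint8)
    m=cv2.morphologyEx(m,cv2.MORPH_OPEN,np.ones((31,31)))
    c=cont(m); a=cv2.approxPolyDP(c.astype(np.int32)[:,None],20,True)[:,0]
    print(n,((a+.5)/K-.5+[x0,y0]).round(2).tolist())
```

```text
cams [ 0.261 -0.631  0.575] [0.395 0.012 1.22 ]
top [[313.58, 109.08], [312.08, 122.92], [317.25, 123.08], [318.25, 129.08], [346.25, 132.25], [353.25, 127.08], [354.25, 113.75], [348.58, 113.08], [348.58, 106.42], [320.25, 103.25], [319.58, 108.92]]
side [[376.75, 165.58], [373.75, 175.42], [382.08, 188.58], [407.08, 190.92], [409.92, 179.92], [399.92, 167.08]]
```

Run:
```python
from meas import *
t=cv2.imread("pics/top0.png");s=cv2.imread("pics/side0.png")
for nm,a,b in(("thin",(256.6,157.2),(227,213.2)),("thick",(332,321.7),(431,216.2))):
    p,e=tri(a,b); print(nm,p.round(4),round(e,4),"top@19",onplane("top",*b,.019)[:2].round(4),"side@19",onplane("side",*a,.019)[:2].round(4))
cor={}
for n,im,(x0,y0,w,h),thr in(("top",t,(300,90,75,60),150),("side",s,(345,150,80,70),135)):
    K=8;g=up(im[y0:y0+h,x0:x0+w].min(2),K);m=(g>thr).astype(np.uint8)
    nn,l,st,_=cv2.connectedComponentsWithStats(m);m=(l==1+np.argmax(st[1:,4])).astype(np.uint8)
    m2=np.zeros_like(m);cv2.drawContours(m2,[cont(m).astype(np.int32)[:,None]],-1,1,-1)
    m2=cv2.morphologyEx(m2,cv2.MORPH_OPEN,np.ones((41,41)) if n=="top" else np.ones((15,15)))
    c=cont(m2).astype(np.int32)
    # quad fit by lines: split by approx corners
    a=cv2.approxPolyDP(c[:,None],25,True)[:,0]
    print(n,((a+.5)/K-.5+[x0,y0]).round(2).tolist())
    if len(a)==4:
        L=[]
        for i in range(4):
            p,q=a[i].astype(float),a[(i+1)%4].astype(float); d=(q-p);Ln=np.linalg.norm(d);d/=Ln
            r=c-p; al=r@d; off=np.abs(r@[-d[1],d[0]]); k=(al>.12*Ln)&(al<.88*Ln)&(off<12)
            vx,vy,x,y=cv2.fitLine(c[k].astype(np.float32),cv2.DIST_HUBER,0,.01,.01).ravel(); L.append(np.cross([x,y,1],[x+vx*50,y+vy*50,1]))
        pts=[]
        for i in range(4):
            q=np.cross(L[i-1],L[i]); pts.append((q[:2]/q[2]+.5)/K-.5+[x0,y0])
        cor[n]=np.array(pts); print(n,"refined",cor[n].round(2).tolist())
if len(cor)==2:
    W=np.array([onplane("top",*p,.075)[:2] for p in cor["top"]]);S=np.array([onplane("side",*p,.075)[:2] for p in cor["side"]])
    for i,p in enumerate(W):
        j=np.argmin(np.linalg.norm(S-p,axis=1)); P,e=tri(cor["side"][j],cor["top"][i]); print(P.round(4),round(e,4))
```

```text
thin [0.424  0.3052 0.0173] 0.0033 top@19 [0.4223 0.3051] side@19 [0.4251 0.3019]
thick [ 0.4226 -0.2849  0.0212] 0.0004 top@19 [ 0.4228 -0.2855] side@19 [ 0.423  -0.2835]
top [[314.31, 102.44], [311.56, 128.56], [352.56, 133.06], [355.19, 107.06]]
top refined [[314.49, 101.63], [310.74, 128.35], [352.35, 134.12], [355.9, 107.26]]
side [[369.06, 166.69], [385.69, 193.69], [416.31, 189.56], [396.81, 163.44]]
side refined [[368.07, 166.7], [385.59, 193.96], [417.55, 189.47], [396.95, 163.1]]
[0.738  0.0542 0.0776] 0.0015
[0.661  0.0635 0.0777] 0.0004
[ 0.6467 -0.0526  0.0765] 0.0008
[ 0.724  -0.0622  0.0767] 0.0023
```

Measurement checks:
- The cassette top measures about 117 x 78 mm (given 118 x 78), at z≈0.077, so the origin is about 7 mm below the table.
- Heading is about -7°, origin about (0.6815, 0.002).
- Both discs have their handle about 70.5 mm from the disc centre (given 70), at z≈0.019.

Next is a planning helper.

```bash
cat > plan.py <<'E'
import sys,numpy as np
from scipy.spatial.transform import Rotation as R
from rig import manip
# usage: plan.py x y z yaw_deg n  -> remaining move in tool axes, split in n rows, tool down
x,y,z,yaw,n=[float(a) for a in sys.argv[1:6]];n=int(n)
s=manip.get_state();p=s["position"];q=s["ee_rot"];r=R.from_quat([q[1],q[2],q[3],q[0]])
c,d=np.cos(np.radians(yaw)),np.sin(np.radians(yaw))
T=R.from_matrix(np.array([[c,d,0],[d,-c,0],[0,0,-1]]))
rv=(r.inv()*T).as_rotvec(); step=R.from_rotvec(rv/n); dp=(np.array([x,y,z])-p)/n
D=[];A=[]
for i in range(n):
    D.append((r.inv().apply(dp)/.4).round(4).tolist());A.append((rv/n/.08).round(3).tolist()); r=r*step
print("t",round(s["clock"],2),"pos",p.round(4),"yaw",np.degrees(np.arctan2(*R.from_quat([q[1],q[2],q[3],q[0]]).as_matrix()[1::-1,0])).round(2),"w",round(s["width"],4),"F",s["contact_force"].round(1))
print("dist/row mm",np.linalg.norm(dp)*1e3,"\nD",D,"\nA",A)
E
python3 plan.py 0.4228 -0.285 0.15 -79.5 10
```

```text
t 0.1 pos [ 0.146  -0.5557  0.2495] yaw -75.29 w 0.0854 F [ 0.4 -0.3 -0.5]
dist/row mm 39.97570530280929 
D [[-0.0478, -0.0841, 0.025], [-0.0485, -0.0838, 0.025], [-0.0491, -0.0834, 0.025], [-0.0497, -0.083, 0.0249], [-0.0503, -0.0827, 0.0249], [-0.0509, -0.0823, 0.0249], [-0.0515, -0.0819, 0.0249], [-0.0521, -0.0815, 0.0249], [-0.0527, -0.0812, 0.0249], [-0.0533, -0.0808, 0.0249]] 
A [[-0.0, 0.002, 0.092], [-0.0, 0.002, 0.092], [-0.0, 0.002, 0.092], [-0.0, 0.002, 0.092], [-0.0, 0.002, 0.092], [-0.0, 0.002, 0.092], [-0.0, 0.002, 0.092], [-0.0, 0.002, 0.092], [-0.0, 0.002, 0.092], [-0.0, 0.002, 0.092]]
```

{"fn": "send_rows", "kwargs": {"delta_pos": [[-0.048,-0.084,0.025],[-0.0485,-0.084,0.025],[-0.049,-0.0835,0.025],[-0.05,-0.083,0.025],[-0.05,-0.083,0.025]], "angular": [[0,0,0.092],[0,0,0.092],[0,0,0.092],[0,0,0.092],[0,0,0.092]], "hand": 40, "squeeze": 80}}

```text
clock: 0.52
position: [0.2853, -0.4192, 0.1995]
ee_rot: [-0.0, 0.78, -0.626, -0.0]
contact_force: [-0.1, -0.1, -0.3]
width: 0.0401
```

{"fn": "send_rows", "kwargs": {"delta_pos": [[-0.051,-0.0825,0.025],[-0.0515,-0.082,0.025],[-0.052,-0.0815,0.025],[-0.0525,-0.081,0.025],[-0.0535,-0.081,0.025]], "angular": [[0,0,0.092],[0,0,0.092],[0,0,0.092],[0,0,0.092],[0,0,0.092]]}}

```text
clock: 0.93
position: [0.4241, -0.2838, 0.1497]
ee_rot: [0.0, 0.769, -0.64, -0.0]
contact_force: [0.7, -0.3, 0.5]
width: 0.0403
```

```bash
python3 plan.py 0.4228 -0.285 0.06 -79.5 3
python3 - <<'E'
from h import *
t=manip.get_image("top");s=manip.get_image("side")
cv2.imwrite("pics/t1.png",t);cv2.imwrite("pics/s1.png",s)
u=lambda im,x,y,w,h,k:cv2.resize(im[y:y+h,x:x+w],(w*k,h*k),interpolation=cv2.INTER_CUBIC)
cv2.imwrite("pics/c4.png",np.hstack([u(t,390,160,80,80,5),u(s,280,230,100,100,4)]))
E
```

```text
t 0.93 pos [ 0.4241 -0.2838  0.1497] yaw -79.53 w 0.0403 F [ 0.7 -0.3  0.5]
dist/row mm 29.898871147889913 
D [[0.0008, 0.0012, 0.0747], [0.0008, 0.0012, 0.0747], [0.0008, 0.0012, 0.0747]] 
A [[0.001, 0.0, -0.002], [0.001, 0.0, -0.002], [0.001, 0.0, -0.002]]
```

View pics/c4.png

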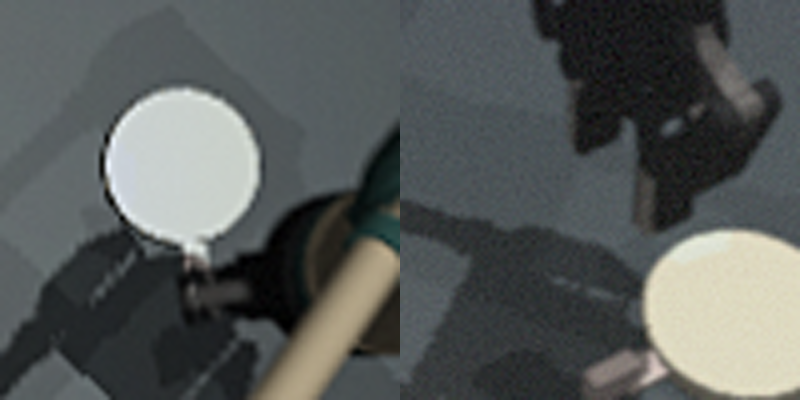

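The side crop shows the open fingers hanging above the handle, which sits at about (332,322) in the full frame. I'll descend in stages with a 20 mm opening.

{"fn": "send_rows", "kwargs": {"delta_pos": [[0.001,0.001,0.075],[0.001,0.001,0.075],[0.001,0.001,0.075],[0,0,0.04],[0,0,0]], "angular": [[0,0,0],[0,0,0],[0,0,0],[0,0,0],[0,0,0]], "hand": 22}}

```text
clock: 1.45
position: [0.4194, -0.2854, 0.0409]
ee_rot: [0.0, 0.769, -0.64, -0.004]
contact_force: [-0.5, -0.1, -0.1]
width: 0.0219
```

```bash
python3 plan.py 0.4228 -0.285 0.023 -79.5 2
python3 - <<'E'
from h import *
t=manip.get_image("top");s=manip.get_image("side")
u=lambda im,x,y,w,h,k:cv2.resize(im[y:y+h,x:x+w],(w*k,h*k),interpolation=cv2.INTER_CUBIC)
cv2.imwrite("pics/c5.png",np.hstack([u(t,390,160,80,80,5),u(s,290,260,80,80,5)]))
E
```

```text
t 1.45 pos [ 0.4194 -0.2854  0.0409] yaw -79.52 w 0.0219 F [-0.5 -0.1 -0.1]
dist/row mm 9.11624723462539 
D [[0.0004, -0.0043, 0.0224], [0.0004, -0.0043, 0.0224]] 
A [[0.033, 0.04, -0.002], [0.033, 0.04, -0.002]]
```

View pics/c5.png

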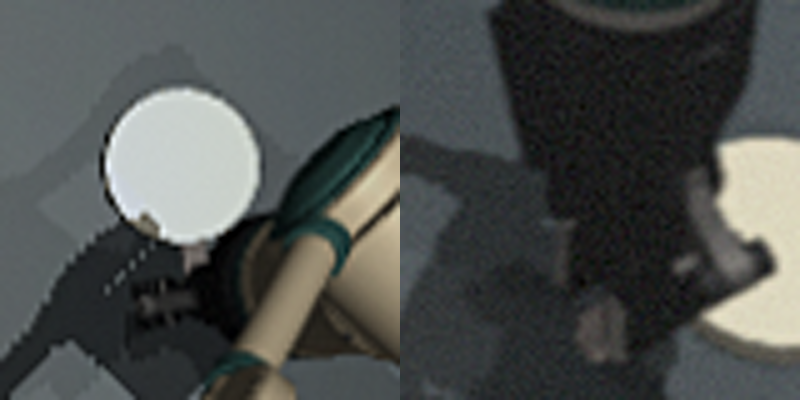

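The fingers straddle the handle at side view (410,322)/5 in the crop, slightly behind in x. I'll correct that and lower.

{"fn": "send_rows", "kwargs": {"delta_pos": [[0.0004,-0.0043,0.0224],[0.0004,-0.0043,0.016],[0,0,0.004],[0,0,0]], "angular": [[0.033,0.04,0],[0.033,0.04,0],[0,0,0],[0,0,0]]}}

```text
clock: 1.88
position: [0.4258, -0.2869, 0.0278]
ee_rot: [0.0, 0.769, -0.639, 0.005]
contact_force: [-0.4, 1.1, 0.1]
width: 0.0222
```

```bash
python3 plan.py 0.4228 -0.285 0.023 -79.5 1
```

```text
t 1.88 pos [ 0.4258 -0.2869  0.0278] yaw -79.5 w 0.0222 F [-0.4  1.1  0.1]
dist/row mm 6.007253929586135 
D [[-0.0062, 0.0066, 0.012]] 
A [[-0.07, -0.088, -0.001]]
```

{"fn": "send_rows", "kwargs": {"delta_pos": [[0,0,0],[0,0,0],[0,0,0]], "angular": [[0,0,0],[0,0,0],[0,0,0]]}}

```text
clock: 2.13
position: [0.4259, -0.2869, 0.0278]
ee_rot: [0.0, 0.769, -0.639, 0.005]
contact_force: [-0.5, 0.0, 0.1]
width: 0.0219
```

```bash
python3 plan.py 0.4228 -0.285 0.023 -79.5 1
```

```text
t 2.13 pos [ 0.4259 -0.2869  0.0278] yaw -79.51 w 0.0219 F [-0.5  0.   0.1]
dist/row mm 6.06179130201916 
D [[-0.0061, 0.0069, 0.012]] 
A [[-0.073, -0.09, -0.001]]
```

{"fn": "send_rows", "kwargs": {"delta_pos": [[-0.003,0.0035,0.006],[-0.003,0.0035,0.006],[0,0,0],[0,0,0]], "angular": [[-0.036,-0.045,0],[-0.036,-0.045,0],[0,0,0],[0,0,0]]}}

```text
clock: 2.47
position: [0.4222, -0.2846, 0.0222]
ee_rot: [-0.0, 0.769, -0.639, -0.001]
contact_force: [0.2, 0.5, 0.0]
width: 0.022
```

```bash
python3 plan.py 0.4228 -0.285 0.023 -79.5 1
```

```text
t 2.47 pos [ 0.4222 -0.2846  0.0222] yaw -79.5 w 0.022 F [0.2 0.5 0. ]
dist/row mm 1.0188362415002723 
D [[0.0012, -0.0012, -0.0019]] 
A [[0.013, 0.017, -0.001]]
```

{"fn": "send_rows", "kwargs": {"delta_pos": [[0.001,-0.001,-0.002],[0,0,0],[0,0,0],[0,0,0],[0,0,0]], "angular": [[0.008,0.01,0],[0,0,0],[0,0,0],[0,0,0],[0,0,0]], "hand": 0, "squeeze": 100}}

```text
clock: 2.88
position: [0.4229, -0.2851, 0.0233]
ee_rot: [0.0, 0.769, -0.639, -0.0]
contact_force: [-0.5, -0.4, 0.6]
width: 0.0069
```

```bash
python3 plan.py 0.4228 -0.285 0.12 -79.5 3; python3 -c "
from rig import manip;print(manip.get_state())"
```

```text
t 2.88 pos [ 0.4229 -0.2851  0.0233] yaw -79.5 w 0.0069 F [-0.5 -0.4  0.6]
dist/row mm 32.228644179814296 
D [[-0.0001, 0.0001, -0.0806], [-0.0001, 0.0001, -0.0806], [-0.0001, 0.0001, -0.0806]] 
A [[0.0, 0.0, 0.0], [0.0, 0.0, 0.0], [0.0, 0.0, 0.0]]
{'clock': 2.8833, 'qpos': array([-7.29661297e-01,  4.16558592e-01,  1.95295291e+00, -3.05053498e-05,
        7.72099164e-01,  6.57874186e-01]), 'qd': array([-0.00027979, -0.00120497,  0.00152697, -0.00104102,  0.00028855,
       -0.00172142]), 'effort': array([ 1.17596802e-01, -4.10389388e+01, -1.58633852e+01,  8.69012810e-02,
       -1.58662819e-01,  2.40937719e-02]), 'position': array([ 0.42289205, -0.28510116,  0.02331416]), 'ee_rot': array([ 1.03107434e-05,  7.68849226e-01, -6.39430111e-01, -9.38215011e-06]), 'contact_force': array([-0.50725928, -0.39894309,  0.638032  ]), 'moment': array([0.02917588, 0.08197929, 0.0379032 ]), 'width': 0.006948648293414842}
```

The width of 6.9 mm is less than the 10 mm handle, so I'll check for a miss.

{"fn": "send_rows", "kwargs": {"delta_pos": [[0,0,0]], "angular": [[0,0,0]]}}

```text
clock: 2.97
position: [0.4229, -0.2851, 0.0233]
ee_rot: [-0.0, 0.769, -0.639, -0.0]
contact_force: [-0.2, -0.2, 0.3]
width: 0.007
```

Run:
```python
from h import *
t=manip.get_image("top");s=manip.get_image("side")
print(manip.get_state()["width"])
u=lambda im,x,y,w,h,k:cv2.resize(im[y:y+h,x:x+w],(w*k,h*k),interpolation=cv2.INTER_CUBIC)
cv2.imwrite("pics/c6.png",np.hstack([u(t,390,160,80,80,5),u(s,290,260,80,80,5)]))
```

```text
0.007086391434323152
```

View pics/c6.png

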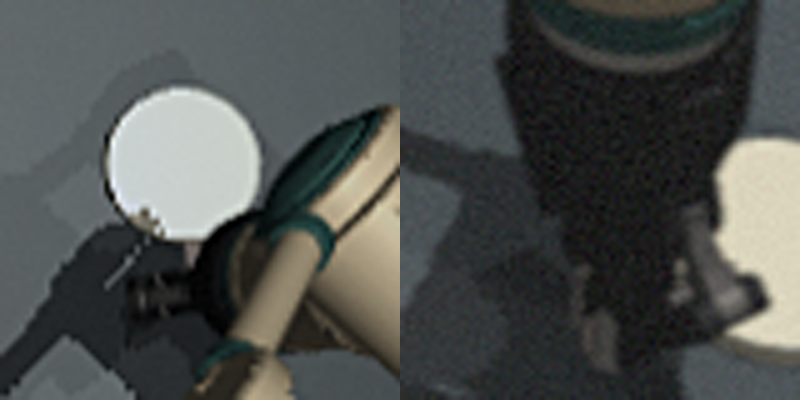

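{"fn": "send_rows", "kwargs": {"delta_pos": [[0,0,-0.04],[0,0,-0.06],[0,0,-0.06],[0,0,0],[0,0,0]], "angular": [[0,0,0],[0,0,0],[0,0,0],[0,0,0],[0,0,0]]}}

```text
clock: 3.48
position: [0.4237, -0.2858, 0.0883]
ee_rot: [0.0, 0.769, -0.639, 0.002]
contact_force: [0.1, 0.7, -3.3]
width: 0.007
```

Run:
```python
from h import *
t=manip.get_image("top");s=manip.get_image("side")
cv2.imwrite("pics/t2.png",t);cv2.imwrite("pics/s2.png",s)
S=manip.get_state();print(S["width"],S["contact_force"],S["moment"],S["position"])
u=lambda im,x,y,w,h,k:cv2.resize(im[y:y+h,x:x+w],(w*k,h*k),interpolation=cv2.INTER_CUBIC)
cv2.imwrite("pics/c7.png",np.hstack([u(t,390,160,80,80,5),u(s,290,230,80,80,5)]))
```

```text
0.006986562814024664 [-0.22780322 -0.7234125  -1.42005809] [-0.08077186  0.08191752 -0.03861179] [ 0.42229151 -0.284503    0.08641357]
```

View pics/c7.png

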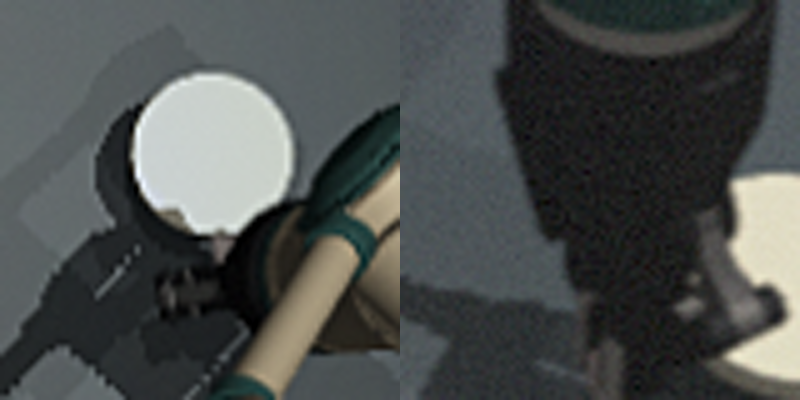

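The disc left the mat with the gripper (top crop, disc now at (213,155)). I'll use the disc-on-mat camera disagreement to remove the bias from the cassette height and heading.

```bash
cat > cass.py <<'E'
from h import *
topc=np.array([[314.49,101.63],[310.74,128.35],[352.35,134.12],[355.9,107.26]])
sidc=np.array([[368.07,166.7],[385.59,193.96],[417.55,189.47],[396.95,163.1]])
# match order: both start at far-left corner? print world
for z in(.069,.073,.075,.077,.079,.081):
    T=np.array([onplane("top",*p,z)[:2] for p in topc]);S=np.array([onplane("side",*p,z)[:2] for p in sidc])
    S=np.array([S[np.argmin(np.linalg.norm(S-p,axis=1))] for p in T])
    e=lambda P:(np.linalg.norm(P[0]-P[1])*1e3,np.linalg.norm(P[1]-P[2])*1e3)
    hd=lambda P:np.degrees([np.arctan2(*(P[0]-P[1])[::-1]),np.arctan2(*(P[3]-P[2])[::-1]),np.arctan2(*(P[1]-P[2])[::-1])-np.pi/2])
    print(z,"top-side",((T-S).mean(0)*1e3).round(2),"ctr",T.mean(0).round(4),S.mean(0).round(4),"sz",np.round(e(T),1),np.round(e(S),1),"hd",hd(T).round(1),hd(S).round(1))
E
python3 cass.py
python3 - <<'E'
from meas import *
t=cv2.imread("pics/t2.png");s=cv2.imread("pics/s2.png")
# lifted disc: circle fits at expected plane
for n,im,w,thr in(("top",t,(410,170,45,40),150),("side",s,(425-100,240,90,80),140)):
    try:
        f,d,r=region(im,*w,thr);
        for z in(.072,.076,.08):
            P=np.array([onplane(n,*p,z)[:2] for p in d]);
            print(n,z,circ(P).round(4))
    except Exception as e: print(n,e)
E
```

```text
0.069 top-side [ -6.23 -10.08] ctr [0.694  0.0009] [0.7002 0.011 ] sz [ 77.6 117.8] [ 79.4 120.5] hd [-6.8 -6.9 -7.3] [-6.9 -6.9 -7.3]
0.073 top-side [-3.8  -4.97] ctr [0.6929 0.001 ] [0.6967 0.0059] sz [ 77.3 117.3] [ 78.8 119.5] hd [-6.8 -6.9 -7.3] [-6.9 -6.9 -7.3]
0.075 top-side [-2.58 -2.41] ctr [0.6924 0.001 ] [0.695  0.0034] sz [ 77.2 117.1] [ 78.5 119. ] hd [-6.8 -6.9 -7.3] [-6.9 -6.9 -7.3]
0.077 top-side [-1.37  0.15] ctr [0.6919 0.001 ] [0.6932 0.0009] sz [ 77.  116.9] [ 78.2 118.6] hd [-6.8 -6.9 -7.3] [-6.9 -6.9 -7.3]
0.079 top-side [-0.15  2.71] ctr [0.6914 0.001 ] [ 0.6915 -0.0017] sz [ 76.9 116.7] [ 77.9 118.1] hd [-6.8 -6.9 -7.3] [-6.9 -6.9 -7.3]
0.081 top-side [1.07 5.27] ctr [0.6908 0.001 ] [ 0.6898 -0.0042] sz [ 76.8 116.5] [ 77.6 117.6] hd [-6.8 -6.9 -7.3] [-6.9 -6.9 -7.3]
top 0.072 [ 0.4946 -0.2756  0.0438]
top 0.076 [ 0.4942 -0.2746  0.0436]
top 0.08 [ 0.4939 -0.2736  0.0434]
side 0.072 [ 0.5031 -0.2716  0.0397]
side 0.076 [ 0.5012 -0.2745  0.0394]
side 0.08 [ 0.4993 -0.2773  0.0391]
```

Corrected cassette top z≈0.0767, so the lower shelf is at 0.0367 and the upper at 0.0607. Heading is -7.0° and origin ≈(0.6817, 0.0023). Now carrying the thick disc to in front of the mouth.

```bash
python3 plan.py 0.5179 0.0224 0.11 -97 10
```

```text
t 3.58 pos [ 0.4223 -0.2845  0.0864] yaw -79.5 w 0.007 F [-0.2 -0.7 -1.4]
dist/row mm 32.23146815548242 
D [[-0.0711, -0.0375, -0.0058], [-0.0722, -0.0353, -0.0058], [-0.0732, -0.0331, -0.0058], [-0.0742, -0.0308, -0.0058], [-0.0751, -0.0285, -0.0059], [-0.076, -0.0262, -0.0059], [-0.0767, -0.0239, -0.0059], [-0.0774, -0.0215, -0.0059], [-0.078, -0.0192, -0.0059], [-0.0786, -0.0168, -0.0059]] 
A [[0.002, 0.002, 0.382], [0.002, 0.002, 0.382], [0.002, 0.002, 0.382], [0.002, 0.002, 0.382], [0.002, 0.002, 0.382], [0.002, 0.002, 0.382], [0.002, 0.002, 0.382], [0.002, 0.002, 0.382], [0.002, 0.002, 0.382], [0.002, 0.002, 0.382]]
```

{"fn": "send_rows", "kwargs": {"delta_pos": [[-0.071,-0.0375,-0.006],[-0.072,-0.0355,-0.006],[-0.073,-0.033,-0.006],[-0.074,-0.031,-0.006],[-0.075,-0.0285,-0.006]], "angular": [[0,0,0.382],[0,0,0.382],[0,0,0.382],[0,0,0.382],[0,0,0.382]]}}

```text
clock: 4.0
position: [0.47, -0.1302, 0.0977]
ee_rot: [0.001, 0.717, -0.697, -0.002]
contact_force: [0.1, 0.6, -1.0]
width: 0.0074
```

{"fn": "send_rows", "kwargs": {"delta_pos": [[-0.076,-0.026,-0.006],[-0.0765,-0.024,-0.006],[-0.0775,-0.0215,-0.006],[-0.078,-0.019,-0.006],[-0.0785,-0.017,-0.006]], "angular": [[0,0,0.382],[0,0,0.382],[0,0,0.382],[0,0,0.382],[0,0,0.382]]}}

```text
clock: 4.42
position: [0.5176, 0.0231, 0.1096]
ee_rot: [-0.001, -0.662, 0.75, 0.001]
contact_force: [0.6, -0.6, -1.2]
width: 0.0074
```

{"fn": "send_rows", "kwargs": {"delta_pos": [[0,0,0.03],[0,0,0.02],[0,0,0],[0,0,0],[0,0,0]], "angular": [[0,0,0],[0,0,0],[0,0,0],[0,0,0],[0,0,0]]}}

```text
clock: 4.83
position: [0.5181, 0.0205, 0.0907]
ee_rot: [-0.001, -0.662, 0.749, 0.0]
contact_force: [-0.6, -0.0, -2.0]
width: 0.0072
```

```bash
python3 plan.py 0.5179 0.0224 0.0602 -97 3;  python3 - <<'E'
from h import *
t=manip.get_image("top");s=manip.get_image("side")
cv2.imwrite("pics/t3.png",t);cv2.imwrite("pics/s3.png",s)
u=lambda im,x,y,w,h,k:cv2.resize(im[y:y+h,x:x+w],(w*k,h*k),interpolation=cv2.INTER_CUBIC)
cv2.imwrite("pics/c8.png",np.hstack([u(t,270,90,100,140,4),u(s,290,120,100,140,4)]))
E
```

```text
t 4.83 pos [0.5181 0.0205 0.0907] yaw -97.09 w 0.0072 F [-0.6 -0.  -2. ]
dist/row mm 10.200341639870064 
D [[-0.0016, 0.0003, 0.0255], [-0.0016, 0.0004, 0.0255], [-0.0016, 0.0004, 0.0254]] 
A [[0.006, -0.001, -0.007], [0.006, -0.001, -0.007], [0.006, -0.001, -0.007]]
```

View pics/c8.png

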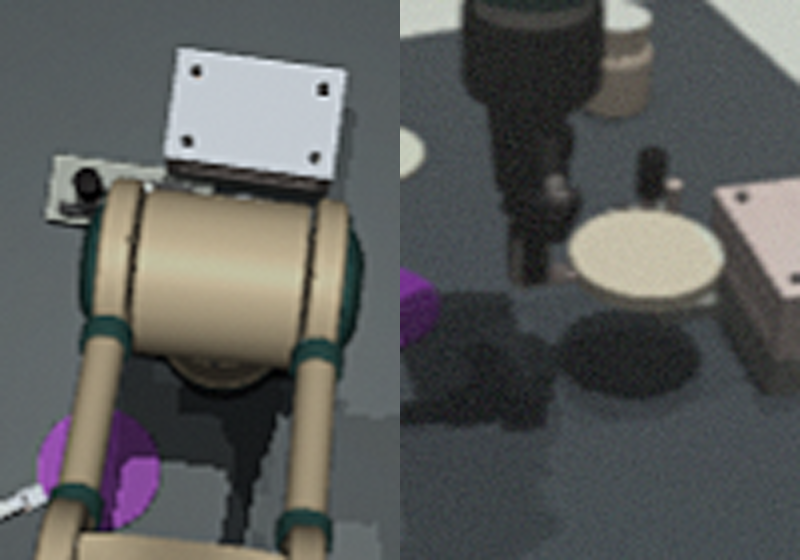

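The side view shows the disc level at about (361,183), just ahead of the mouth, with the keeper clear behind it. Next I'll check its tilt numerically.

Run:
```python
from meas import *
s=cv2.imread("pics/s3.png")
f,d,r=region(s,(428),168,48,32,140) if False else region(s,425-100+7,165,140-90,40,140)
for z in(.0784,.0804,.0824):
    P=np.array([onplane("side",*p,z)[:2] for p in d]);c=circ(P);rr=np.hypot(*(P-c[:2]).T)
    ang=np.degrees(np.arctan2(P[:,1]-c[1],P[:,0]-c[0]))
    # ellipse in plane -> tilt hints
    e=cv2.fitEllipse((P*1e4).astype(np.float32))
    print(z,c.round(4),"ell axes mm",np.round(np.array(e[1])/10,1),"ang",round(e[2],1),(np.array(e[0])/1e4).round(4))
# reference: same ellipse on the mat
s0=cv2.imread("pics/side0.png");f,d,r=region(s0,320,280,75,55,140)
P=np.array([onplane("side",*p,.013)[:2] for p in d]);e=cv2.fitEllipse((P*1e4).astype(np.float32));print("mat",np.round(np.array(e[1])/10,1),round(e[2],1))
```

```text
0.0784 [0.5914 0.0133 0.0438] ell axes mm [86.9 88.5] ang 49.4 [0.5913 0.0133]
0.0804 [0.59   0.0107 0.0436] ell axes mm [86.6 88.1] ang 49.4 [0.59   0.0107]
0.0824 [0.5887 0.0081 0.0434] ell axes mm [86.2 87.8] ang 49.4 [0.5887 0.0081]
mat [89.4 89.5] 23.9
```

{"fn": "send_rows", "kwargs": {"delta_pos": [[-0.0015,0,0.025],[-0.0015,0,0.025],[-0.0017,0,0.0243],[0,0,0],[0,0,0]], "angular": [[0.006,0,-0.007],[0.006,0,-0.007],[0.006,0,-0.007],[0,0,0],[0,0,0]]}}

```text
clock: 5.35
position: [0.518, 0.0232, 0.0604]
ee_rot: [-0.0, -0.663, 0.748, 0.0]
contact_force: [0.1, 0.9, -1.5]
width: 0.0075
```

```bash
python3 plan.py 0.5179 0.0224 0.061 -97 1;  python3 - <<'E'
from h import *
s=manip.get_image("side")
cv2.imwrite("pics/s4.png",s)
u=lambda im,x,y,w,h,k:cv2.resize(im[y:y+h,x:x+w],(w*k,h*k),interpolation=cv2.INTER_CUBIC)
cv2.imwrite("pics/c9.png",u(s,310,140,120,80,6))
E
```

```text
t 5.35 pos [0.518  0.0232 0.0604] yaw -96.92 w 0.0075 F [ 0.1  0.9 -1.5]
dist/row mm 1.0069707233812082 
D [[0.0021, 0.0001, -0.0014]] 
A [[0.013, -0.001, 0.017]]
```

View pics/c9.png

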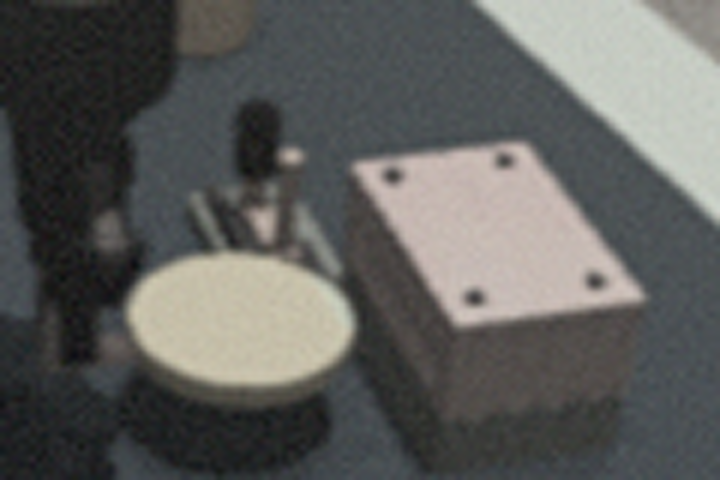

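The disc lies level in front of the mouth, disc centre at (350,193). I'll insert in steps along tool -y.

{"fn": "send_rows", "kwargs": {"delta_pos": [[0.002,0,-0.0015],[0,-0.04,0],[0,-0.04,0],[0,-0.02,0],[0,0,0]], "angular": [[0.01,0,0.017],[0,0,0],[0,0,0],[0,0,0],[0,0,0]]}}

```text
clock: 5.82
position: [0.561, 0.0172, 0.0628]
ee_rot: [0.002, -0.663, 0.749, -0.002]
contact_force: [0.1, 0.6, -0.8]
width: 0.0074
```

```bash
python3 plan.py 0.6122 0.0108 0.061 -97 1;  python3 - <<'E'
from h import *
s=manip.get_image("side")
cv2.imwrite("pics/s5.png",s)
u=lambda im,x,y,w,h,k:cv2.resize(im[y:y+h,x:x+w],(w*k,h*k),interpolation=cv2.INTER_CUBIC)
cv2.imwrite("pics/c10.png",u(s,310,140,120,80,6))
E
```

```text
t 5.82 pos [0.561  0.0172 0.0628] yaw -97.0 w 0.0074 F [ 0.1  0.6 -0.8]
dist/row mm 51.651472707846224 
D [[0.0002, -0.129, 0.0051]] 
A [[-0.069, 0.0, -0.001]]
```

View pics/c10.png

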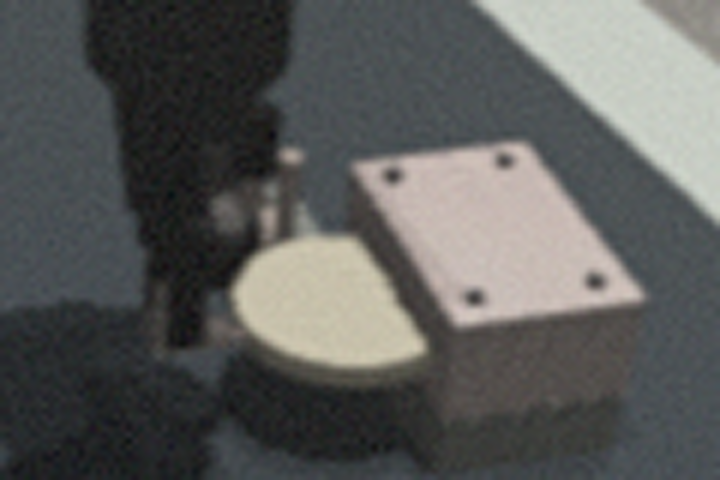

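The disc is entering the mouth with no contact force.

{"fn": "send_rows", "kwargs": {"delta_pos": [[0,-0.03,0],[0,-0.03,0],[0,-0.03,0],[0,0,0],[0,0,0]], "angular": [[0,0,0],[0,0,0],[0,0,0],[0,0,0],[0,0,0]]}}

```text
clock: 6.28
position: [0.5934, 0.0133, 0.0623]
ee_rot: [0.0, -0.663, 0.749, -0.0]
contact_force: [-0.4, -0.1, -3.2]
width: 0.0074
```

```bash
python3 plan.py 0.6122 0.0108 0.061 -97 1
```

```text
t 6.28 pos [0.5934 0.0133 0.0623] yaw -96.99 w 0.0074 F [-0.4 -0.1 -3.2]
dist/row mm 19.028868374403967 
D [[0.0004, -0.0475, 0.0033]] 
A [[-0.012, -0.001, 0.002]]
```

{"fn": "send_rows", "kwargs": {"delta_pos": [[0,-0.015,0.003],[0,-0.015,0],[0,-0.008,0],[0,0,0]], "angular": [[0,0,0],[0,0,0],[0,0,0],[0,0,0]]}}

```text
clock: 6.62
position: [0.6079, 0.0116, 0.0607]
ee_rot: [-0.0, -0.663, 0.749, 0.001]
contact_force: [-2.9, 1.7, -1.3]
width: 0.0076
```

```bash
python3 plan.py 0.6122 0.0108 0.061 -97 1
```

```text
t 6.62 pos [0.6079 0.0116 0.0607] yaw -97.0 w 0.0076 F [-2.9  1.7 -1.3]
dist/row mm 4.346301905642205 
D [[0.0008, -0.0108, -0.0007]] 
A [[0.019, 0.003, -0.0]]
```

{"fn": "send_rows", "kwargs": {"delta_pos": [[0,-0.004,0],[0,-0.004,0],[0,0,0]], "angular": [[0,0,0],[0,0,0],[0,0,0]]}}

```text
clock: 6.87
position: [0.6083, 0.0117, 0.0603]
ee_rot: [-0.002, -0.663, 0.749, 0.003]
contact_force: [-9.0, 2.6, 1.1]
width: 0.0073
```

{"fn": "send_rows", "kwargs": {"delta_pos": [[0,-0.004,0],[0,0,0]], "angular": [[0,0,0],[0,0,0]]}}

```text
clock: 7.03
position: [0.6084, 0.0118, 0.0601]
ee_rot: [-0.003, -0.663, 0.749, 0.004]
contact_force: [-10.2, 1.8, 3.3]
width: 0.0075
```

The disc stopped against the rear stops at x≈0.608, expected 0.6122 less a grip offset of about 2 mm. I'll ease the push and lower it onto the shelf.

{"fn": "send_rows", "kwargs": {"delta_pos": [[0,0.004,0.003],[0,0.002,0.002],[0,0,0.001],[0,0,0]], "angular": [[0,0,0],[0,0,0],[0,0,0],[0,0,0]]}}

```text
clock: 7.37
position: [0.6083, 0.0118, 0.0583]
ee_rot: [-0.001, -0.663, 0.749, 0.002]
contact_force: [-7.8, 1.6, 1.8]
width: 0.0077
```

```bash
python3 plan.py 0.6122 0.0108 0.058 -97 1;  python3 - <<'E'
from h import *
s=manip.get_image("side")
cv2.imwrite("pics/s6.png",s)
u=lambda im,x,y,w,h,k:cv2.resize(im[y:y+h,x:x+w],(w*k,h*k),interpolation=cv2.INTER_CUBIC)
cv2.imwrite("pics/c11.png",u(s,310,140,120,80,6))
E
```

```text
t 7.37 pos [0.6083 0.0118 0.0583] yaw -96.98 w 0.0077 F [-7.8  1.6  1.8]
dist/row mm 4.037954068363509 
D [[0.0013, -0.01, 0.0008]] 
A [[0.057, 0.004, 0.004]]
```

View pics/c11.png

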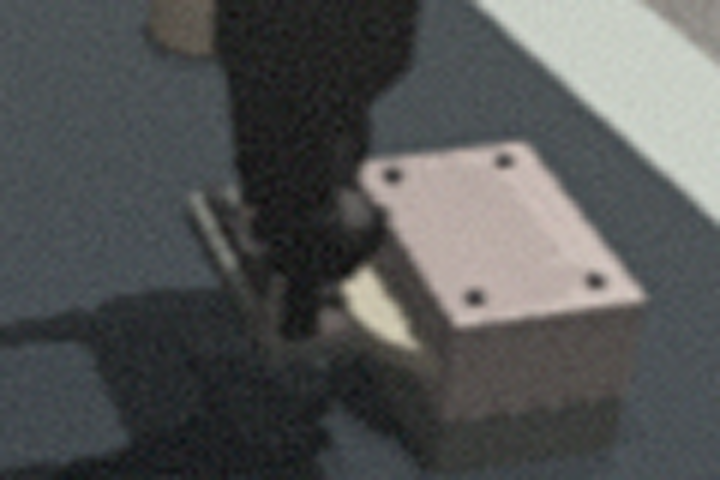

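A segment of the disc remains in front of the mouth, as expected for home (17 mm). I'll lower the last bit and release.

{"fn": "send_rows", "kwargs": {"delta_pos": [[0,0,0.002],[0,0,0],[0,0,0]], "angular": [[0,0,0],[0,0,0],[0,0,0]]}}

```text
clock: 7.67
position: [0.6083, 0.0118, 0.0578]
ee_rot: [-0.001, -0.663, 0.749, 0.002]
contact_force: [-8.2, 3.1, 3.0]
width: 0.0072
```

{"fn": "send_rows", "kwargs": {"delta_pos": [[0,0,0],[0,0,0],[0,0,0]], "angular": [[0,0,0],[0,0,0],[0,0,0]], "hand": 24}}

```text
clock: 7.92
position: [0.6133, 0.0108, 0.0587]
ee_rot: [0.002, -0.663, 0.749, -0.002]
contact_force: [0.4, 0.4, -0.2]
width: 0.0241
```

{"fn": "send_rows", "kwargs": {"delta_pos": [[0,0,-0.06],[0,0,-0.09],[0,0,-0.09],[0,0,-0.03],[0,0,0]], "angular": [[0,0,0],[0,0,0],[0,0,0],[0,0,0],[0,0,0]]}}

```text
clock: 8.33
position: [0.6152, 0.0106, 0.1711]
ee_rot: [0.005, -0.663, 0.749, -0.005]
contact_force: [0.2, 1.0, 0.5]
width: 0.0243
```

```bash
python3 plan.py 0.4237 0.304 0.16 -96.5 10;  python3 - <<'E'
from h import *
s=manip.get_image("side");t=manip.get_image("top");cv2.imwrite("pics/t7.png",t)
cv2.imwrite("pics/s7.png",s)
u=lambda im,x,y,w,h,k:cv2.resize(im[y:y+h,x:x+w],(w*k,h*k),interpolation=cv2.INTER_CUBIC)
cv2.imwrite("pics/c12.png",u(s,310,140,120,80,6))
E
```

```text
t 8.33 pos [0.6152 0.0106 0.1711] yaw -96.99 w 0.0243 F [0.2 1.  0.5]
dist/row mm 35.057112369756624 
D [[-0.067, 0.0565, 0.002], [-0.067, 0.0564, 0.0021], [-0.0671, 0.0564, 0.0021], [-0.0671, 0.0563, 0.0022], [-0.0672, 0.0562, 0.0023], [-0.0672, 0.0562, 0.0024], [-0.0673, 0.0561, 0.0025], [-0.0673, 0.0561, 0.0025], [-0.0674, 0.056, 0.0026], [-0.0674, 0.0559, 0.0027]] 
A [[-0.017, 0.0, -0.011], [-0.017, 0.0, -0.011], [-0.017, 0.0, -0.011], [-0.017, 0.0, -0.011], [-0.017, 0.0, -0.011], [-0.017, 0.0, -0.011], [-0.017, 0.0, -0.011], [-0.017, 0.0, -0.011], [-0.017, 0.0, -0.011], [-0.017, 0.0, -0.011]]
```

View pics/c12.png

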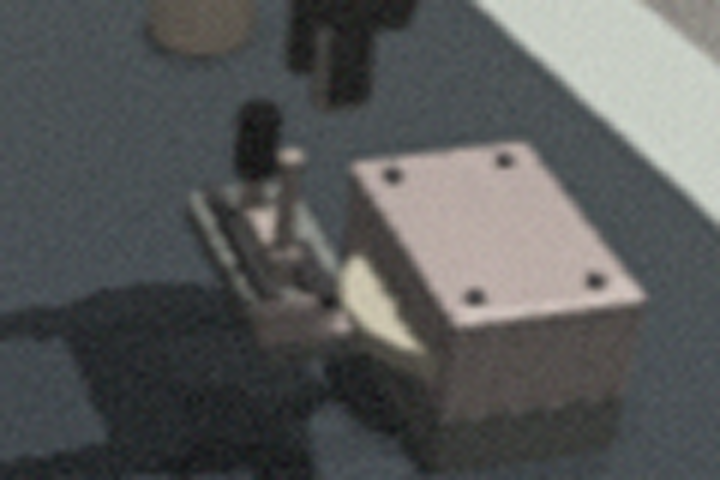

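The thick disc is in the lower slot with its handle out, side view about (358,193), and the keeper is still at rest. I'll check the handle position against the expected home.

Run:
```python
from h import *
o=np.array([.6817,.0023]);th=np.radians(-7);ex=np.array([np.cos(th),np.sin(th)]);ey=np.array([-ex[1],ex[0]])
f=lambda n,u,v,z:[round(float((onplane(n,u,v,z)[:2]-o)@e*1e3),1) for e in(ex,ey)]
print("handle top cass frame",f("side",357.5,192.0,.0537))
c=np.array([*(o-.07*ex),.0537]);print("expected side px",proj("side",c),"crop",(proj("side",c)-[310,140])*6)
for x,y in((-82,-5),(-82,5),(-58,5),(-58,-5)):
    p=[*(o+x/1e3*ex+y/1e3*ey),.0537]; print((proj("side",p)-[310,140])*6, (proj("top",p)))
# disc front rim, top of thick at 36.7+11
for z in (.0477,): print("front rim exp",(proj("side",[*(o-.045*ex),z])-[310,140])*6)
```

```text
handle top cass frame [-76.0, -8.0]
expected side px [358.79908508 189.76709518] crop [292.79451049 298.60257107]
[268.21056442 309.62284523] [330.56944569 151.79589704]
[260.47145277 295.36531038] [327.06429795 151.32144905]
[317.04071385 287.73358548] [328.22333951 143.02361235]
[325.23793247 301.85197268] [331.72260377 143.49563861]
front rim exp [350.2997937  302.64921806]
```

Run:
```python
from h import *
s=cv2.imread("pics/s7.png");t=cv2.imread("pics/t7.png")
u=lambda im,x,y,w,h,k:cv2.resize(im[y:y+h,x:x+w],(w*k,h*k),interpolation=cv2.INTER_CUBIC)
a=u(s,340,175,50,35,14);a=cv2.convertScaleAbs(a,alpha=1.4,beta=10)
o=np.array([.6817,.0023]);th=np.radians(-7);ex=np.array([np.cos(th),np.sin(th)]);ey=np.array([-ex[1],ex[0]])
for x,y,z in[(a_,b_,c_) for a_ in(-82,-58) for b_ in(-5,5) for c_ in(.0367,.0537)]+[(-45,0,.0477)]:
    p=proj("side",[*(o+x/1e3*ex+y/1e3*ey),z]); cv2.circle(a,tuple(int(v) for v in (p+.5-[340,175])*14),4,(0,0,255) if z>.05 else (0,255,0),-1)
cv2.imwrite("pics/c13.png",a)
cv2.imwrite("pics/c14.png",u(t,300,95,70,70,8))
```

```text
(no output)
```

View pics/c13.png

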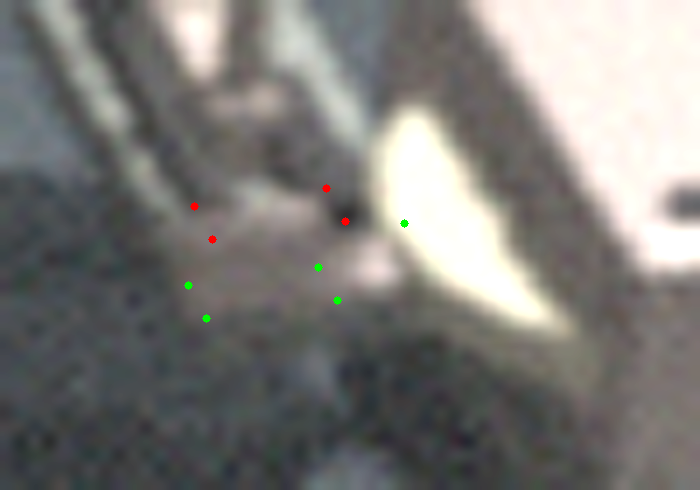

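View pics/c14.png

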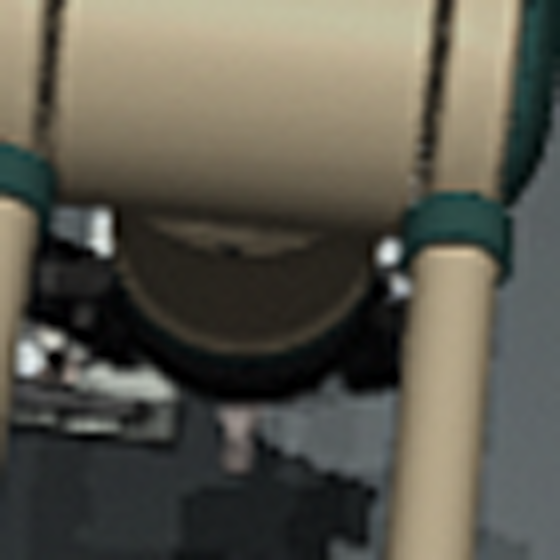

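Handle and rim are close to the predicted home points, though possibly 1–3 mm short. I'll move aside towards the thin disc and measure without obstruction.

{"fn": "send_rows", "kwargs": {"delta_pos": [[-0.067,0.0565,0.002],[-0.067,0.0565,0.002],[-0.067,0.0565,0.002],[-0.067,0.0565,0.002],[-0.067,0.056,0.002]], "angular": [[-0.017,0,-0.011],[-0.017,0,-0.011],[-0.017,0,-0.011],[-0.017,0,-0.011],[-0.017,0,-0.011]]}}

```text
clock: 8.85
position: [0.5135, 0.1584, 0.1598]
ee_rot: [-0.003, -0.664, 0.748, 0.003]
contact_force: [-0.3, 0.7, 0.1]
width: 0.0243
```

{"fn": "send_rows", "kwargs": {"delta_pos": [[-0.067,0.056,0.002],[-0.067,0.056,0.002],[-0.067,0.056,0.002],[-0.067,0.056,0.002],[0,0,0]], "angular": [[-0.017,0,-0.011],[-0.017,0,-0.011],[-0.017,0,-0.011],[-0.017,0,-0.011],[0,0,0]]}}

```text
clock: 9.27
position: [0.4342, 0.2781, 0.1573]
ee_rot: [-0.005, -0.667, 0.745, 0.006]
contact_force: [0.2, -0.8, -0.4]
width: 0.0235
```

Run:
```python
from h import *
s=manip.get_image("side");t=manip.get_image("top");cv2.imwrite("pics/t8.png",t);cv2.imwrite("pics/s8.png",s)
u=lambda im,x,y,w,h,k:cv2.resize(im[y:y+h,x:x+w],(w*k,h*k),interpolation=cv2.INTER_CUBIC)
o=np.array([.6817,.0023]);th=np.radians(-7);ex=np.array([np.cos(th),np.sin(th)]);ey=np.array([-ex[1],ex[0]])
a=u(t,290,95,75,65,10)
def dot(x,y,z,c):
    p=proj("top",[*(o+x/1e3*ex+y/1e3*ey),z]); cv2.circle(a,tuple(int(v) for v in (p+.5-[290,95])*10),3,c,-1)
for x in(-82,-58):
    for y in(-5,5): dot(x,y,.0537,(0,0,255))
for x in(-28,50):
    for y in(-59,59): dot(x,y,.0767,(0,255,0))
for y in range(-30,31,10): dot(-np.sqrt(45**2-y*y),y,.0477,(255,0,255))
cv2.imwrite("pics/c15.png",a)
a=u(s,330,150,75,60,10)
def dot(x,y,z,c):
    p=proj("side",[*(o+x/1e3*ex+y/1e3*ey),z]); cv2.circle(a,tuple(int(v) for v in (p+.5-[330,150])*10),3,c,-1)
for x in(-82,-58):
    for y in(-5,5): dot(x,y,.0537,(0,0,255))
for x in(-28,50):
    for y in(-59,59): dot(x,y,.0767,(0,255,0))
for y in range(-30,31,10): dot(-np.sqrt(45**2-y*y),y,.0477,(255,0,255))
cv2.imwrite("pics/c16.png",a)
```

```text
(no output)
```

View pics/c15.png

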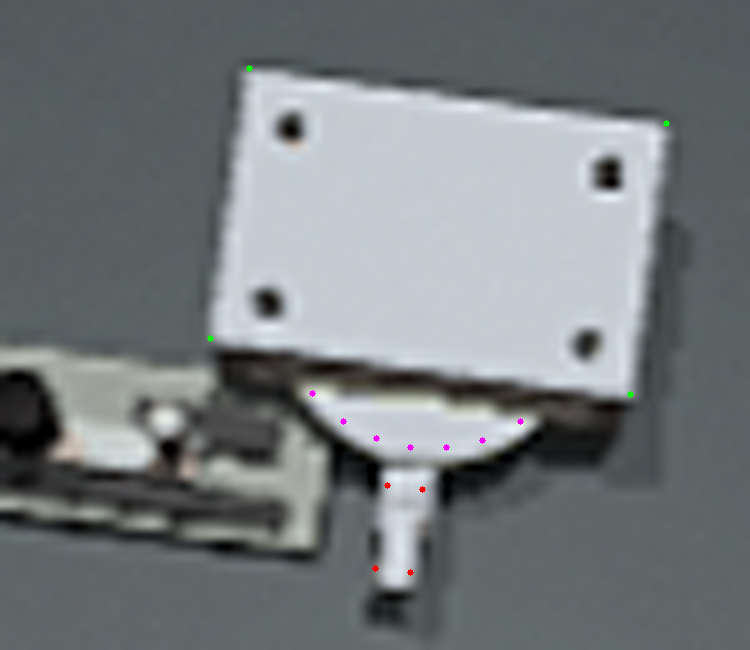

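View pics/c16.png

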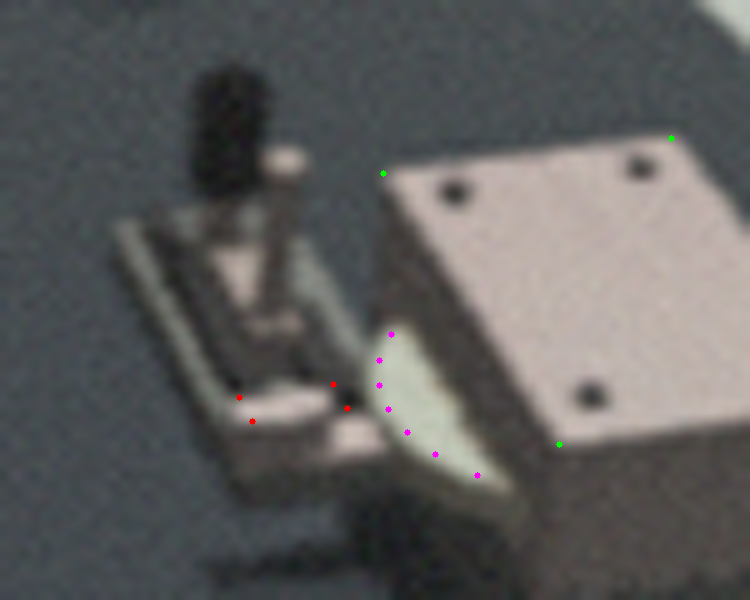

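The top view shows the front rim, at about (412,463) in the crop, slightly beyond the predicted home arc. I'll fit the arc in each view relative to the cassette as seen by that same camera.

```bash
cat > rim.py <<'E'
import sys
from meas import *
th=np.radians(-7);ex=np.array([np.cos(th),np.sin(th)]);ey=np.array([-ex[1],ex[0]])
ORG={"top":np.array([.6919,.001])-.011*ex,"side":np.array([.6932,.0009])-.011*ex}
# keep each camera's own cassette measurement (z .0767)
def rim(n,im,z,r,thr,win,K=8):
    x0,y0,w,h=win;g=up(im[y0:y0+h,x0:x0+w].min(2),K);m=(g>thr).astype(np.uint8)
    nn,l,st,_=cv2.connectedComponentsWithStats(m)
    P0=proj(n,[*(ORG[n]-.038*ex),z]);u,v=((P0-[x0,y0]+.5)*K).astype(int)
    lab=l[v,u]; c=cont((l==lab).astype(np.uint8));c=(c+.5)/K-.5+[x0,y0]
    Q=np.array([onplane(n,*p,z)[:2]-ORG[n] for p in c]);X=Q@ex*1e3;Y=Q@ey*1e3
    k=(X<-33)&(np.abs(Y)>8)&(np.abs(Y)<33)&(X<-28)
    X,Y=X[k],Y[k]; rr=r*1e3
    # front arc only: near a circle of radius r about origin
    k=np.abs(np.hypot(X,Y)-rr)<7; X,Y=X[k],Y[k]
    f=lambda q:np.hypot(X-q[0],Y-q[1])-rr
    s=least_squares(f,[0,0],loss="soft_l1",f_scale=.7); print(n,"lab",lab,"n",len(X),"centre in cassette mm",s.x.round(2),"resid",np.abs(s.fun).mean().round(2))
if __name__=="__main__":
    t=cv2.imread("pics/t8.png");s=cv2.imread("pics/s8.png")
    rim("top",t,.0477,.0441,150,(310,125,50,30)); rim("side",s,.0477,.0448,140,(350,165,50,40))
    rim("top",t,.0477,.0441,130,(310,125,50,30)); rim("side",s,.0477,.0448,125,(350,165,50,40))
E
python3 rim.py
```

```text
top lab 3 n 140 centre in cassette mm [-3.6  -0.63] resid 0.18
side lab 4 n 123 centre in cassette mm [-2.42 -0.37] resid 0.17
top lab 3 n 142 centre in cassette mm [-4.1  -0.57] resid 0.18
side lab 6 n 127 centre in cassette mm [-3.36 -0.44] resid 0.22
```

Run:
```python
from rim import *
f=lambda n,u,v,z:[round(float((onplane(n,u,v,z)[:2]-ORG[n])@e*1e3),1) for e in(ex,ey)]
print("post top via top", f("top",290+16.7-.5,95+42-.5,.0787),"expect -52,68")
print("post top via side", f("side",330+28.5-.5,150+15.8-.5,.0787))
print("knob top via side", f("side",330+23-.5,150+7.3-.5,.0767),"expect -52,110")
t=cv2.imread("pics/top0.png"); 
g=cv2.resize(t[110:165,270:335],None,fx=12,fy=12,interpolation=cv2.INTER_CUBIC)
for x,y,z,c in((-52,110,.0767,(0,0,255)),(-52,68,.0787,(0,0,255)),(-72,24,.005,(0,255,0)),(-22,24,.005,(0,255,0)),(-72,144,.005,(0,255,0)),(-22,144,.005,(0,255,0))):
    p=proj("top",[*(ORG["top"]+x/1e3*ex+y/1e3*ey),z]); cv2.circle(g,tuple(int(v) for v in (p+.5-[270,110])*12),3,c,-1)
cv2.imwrite("pics/c17.png",g)
```

```text
post top via top [-52.2, 67.5] expect -52,68
post top via side [-51.6, 68.5]
knob top via side [-51.1, 114.8] expect -52,110
```

View pics/c17.png

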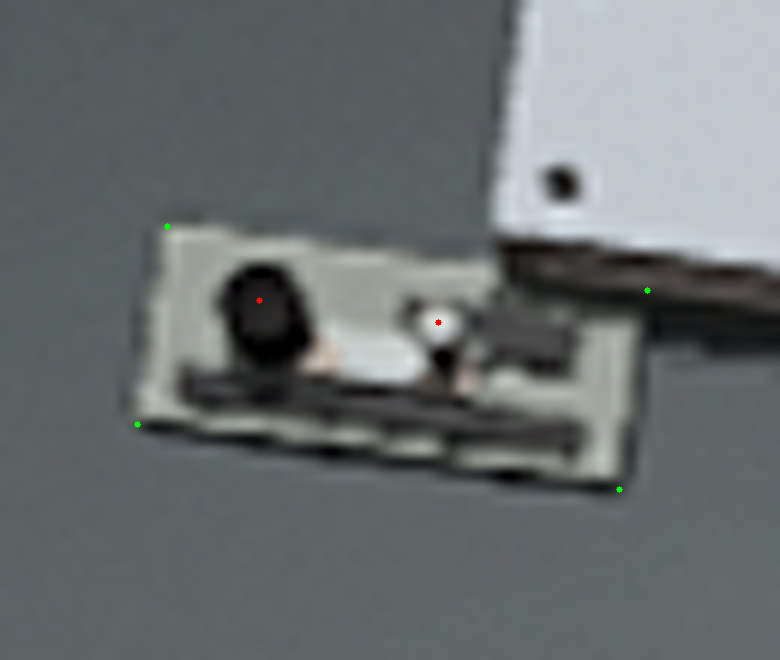

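The keeper post and bed match my cassette frame within 1 mm, so the frame is good. That means the thick disc is really about 3 mm short. I'll go back and push its handle end home with closed fingers.

```bash
python3 plan.py 0.5715 0.0157 0.12 -97 8
```

```text
t 9.37 pos [0.4375 0.275  0.1577] yaw -96.36 w 0.024 F [0.7 0.3 0.9]
dist/row mm 36.78471971610552 
D [[0.0759, -0.0507, 0.0113], [0.0758, -0.0508, 0.0114], [0.0757, -0.0509, 0.0114], [0.0757, -0.051, 0.0115], [0.0756, -0.0511, 0.0115], [0.0755, -0.0512, 0.0116], [0.0755, -0.0513, 0.0117], [0.0754, -0.0514, 0.0117]] 
A [[0.019, -0.003, 0.017], [0.019, -0.003, 0.017], [0.019, -0.003, 0.017], [0.019, -0.003, 0.017], [0.019, -0.003, 0.017], [0.019, -0.003, 0.017], [0.019, -0.003, 0.017], [0.019, -0.003, 0.017]]
```

{"fn": "send_rows", "kwargs": {"delta_pos": [[0.076,-0.0505,0.0115],[0.076,-0.051,0.0115],[0.0755,-0.051,0.0115],[0.0755,-0.051,0.0115],[0.0755,-0.051,0.0115]], "angular": [[0,0,0.017],[0,0,0.017],[0,0,0.017],[0,0,0.017],[0,0,0.017]], "hand": 0}}

```text
clock: 9.78
position: [0.5229, 0.1092, 0.1342]
ee_rot: [-0.004, -0.663, 0.749, 0.004]
contact_force: [1.2, 0.4, -0.3]
width: 0.0001
```

{"fn": "send_rows", "kwargs": {"delta_pos": [[0.0755,-0.051,0.0115],[0.0755,-0.051,0.0115],[0.0755,-0.051,0.0115],[0,0,0],[0,0,0]], "angular": [[0,0,0.017],[0,0,0.017],[0,0,0.017],[0,0,0],[0,0,0]]}}

```text
clock: 10.2
position: [0.5722, 0.0115, 0.1194]
ee_rot: [-0.004, -0.66, 0.752, 0.004]
contact_force: [-0.8, -0.2, -0.7]
width: -0.0
```

```bash
python3 plan.py 0.5715 0.0157 0.061 -97 3
```

```text
t 10.2 pos [0.5722 0.0115 0.1194] yaw -97.47 w -0.0 F [-0.8 -0.2 -0.7]
dist/row mm 19.523988787157013 
D [[-0.0034, 0.0004, 0.0487], [-0.0034, 0.0006, 0.0487], [-0.0034, 0.0008, 0.0487]] 
A [[0.05, -0.002, -0.034], [0.05, -0.002, -0.034], [0.05, -0.002, -0.034]]
```

{"fn": "send_rows", "kwargs": {"delta_pos": [[-0.0034,0.0005,0.0487],[-0.0034,0.0005,0.0487],[-0.0034,0.0005,0.0487],[0,0,0],[0,0,0]], "angular": [[0.03,0,-0.02],[0.03,0,-0.02],[0.03,0,-0.02],[0,0,0],[0,0,0]]}}

```text
clock: 10.62
position: [0.5697, 0.0196, 0.0616]
ee_rot: [-0.002, -0.664, 0.748, 0.002]
contact_force: [-0.9, -0.4, 0.2]
width: -0.0006
```

{"fn": "send_rows", "kwargs": {"delta_pos": [[0,0,0],[0,0,0]], "angular": [[0,0,0],[0,0,0]]}}

```text
clock: 10.78
position: [0.5722, 0.0192, 0.0639]
ee_rot: [-0.0, -0.663, 0.748, 0.0]
contact_force: [-0.0, 0.1, 0.3]
width: -0.0003
```

```bash
python3 plan.py 0.5825 0.0145 0.061 -97 3
```

```text
t 10.78 pos [0.5722 0.0192 0.0639] yaw -96.87 w -0.0003 F [-0.   0.1  0.3]
dist/row mm 3.894704845102328 
D [[0.0028, -0.009, 0.0024], [0.0028, -0.009, 0.0024], [0.0028, -0.009, 0.0024]] 
A [[0.001, -0.0, 0.009], [0.001, -0.0, 0.009], [0.001, -0.0, 0.009]]
```

{"fn": "send_rows", "kwargs": {"delta_pos": [[0.0045,-0.009,0.003],[0.0045,-0.009,0.003],[0,-0.01,0],[0,-0.004,0],[0,0,0]], "angular": [[0,0,0.01],[0,0,0.01],[0,0,0],[0,0,0],[0,0,0]]}}

```text
clock: 11.2
position: [0.5845, 0.0137, 0.0603]
ee_rot: [-0.001, -0.663, 0.749, 0.001]
contact_force: [-0.2, 0.4, -0.0]
width: -0.0001
```

{"fn": "send_rows", "kwargs": {"delta_pos": [[0,-0.005,0],[0,-0.005,0],[0,-0.005,0],[0,0,0]], "angular": [[0,0,0],[0,0,0],[0,0,0],[0,0,0]]}}

```text
clock: 11.53
position: [0.5865, 0.0136, 0.0596]
ee_rot: [-0.003, -0.663, 0.749, 0.004]
contact_force: [-5.6, 1.4, 4.0]
width: 0.0001
```

{"fn": "send_rows", "kwargs": {"delta_pos": [[0,-0.008,0],[0,-0.008,0],[0,0,0]], "angular": [[0,0,0],[0,0,0],[0,0,0]]}}

```text
clock: 11.78
position: [0.5869, 0.0137, 0.0586]
ee_rot: [-0.008, -0.663, 0.749, 0.008]
contact_force: [-14.6, 2.6, 8.2]
width: -0.0001
```

{"fn": "send_rows", "kwargs": {"delta_pos": [[0,-0.008,0],[0,-0.008,0],[0,0,0]], "angular": [[0,0,0],[0,0,0],[0,0,0]]}}

```text
clock: 12.03
position: [0.5871, 0.0137, 0.0576]
ee_rot: [-0.012, -0.663, 0.749, 0.013]
contact_force: [-24.4, 2.2, 10.8]
width: -0.0001
```

The handle is firmly against a hard stop: 24 N moved it only about 0.5 mm. The cameras also see the disc's bright front side face, which would shift the fitted rim outward. I'll re-check using only edge parts where that face is hidden.

{"fn": "send_rows", "kwargs": {"delta_pos": [[0,0.03,0],[0,0.03,0],[0,0.02,-0.05],[0,0,-0.09],[0,0,-0.09]], "angular": [[0,0,0],[0,0,0],[0,0,0],[0,0,0],[0,0,0]]}}

```text
clock: 12.45
position: [0.5692, 0.0158, 0.152]
ee_rot: [-0.002, -0.663, 0.749, 0.002]
contact_force: [1.9, -0.6, 0.1]
width: -0.0003
```

Run:
```python
from rim import *
s=manip.get_image("side");cv2.imwrite("pics/s9.png",s)
for nm in("s8","s9"):
    im=cv2.imread(f"pics/{nm}.png").astype(np.uint8)
    for y in(-25,-15,22,26,30):
        X=np.arange(-60,-26,1.0);v=[]
        g=cv2.GaussianBlur(im.min(2),(1,1),0).astype(np.float32)
        for x in X:
            u=proj("side",[*(ORG["side"]+x/1e3*ex+y/1e3*ey),.0477]);v.append(float(cv2.remap(g,np.float32([[u[0]]]),np.float32([[u[1]]]),cv2.INTER_LINEAR)[0,0]))
        print(nm,y,"rim home at",round(-np.sqrt(45**2-y*y),1),[int(a) for a in v])
```

```text
s8 -25 rim home at -37.4 [53, 51, 49, 50, 51, 52, 52, 52, 53, 54, 56, 59, 63, 67, 72, 78, 87, 95, 109, 124, 138, 151, 163, 170, 174, 175, 174, 171, 157, 142, 123, 105, 85, 74]
s8 -15 rim home at -42.4 [124, 125, 126, 128, 126, 122, 118, 109, 101, 92, 83, 83, 95, 105, 122, 140, 153, 164, 173, 178, 181, 182, 180, 178, 176, 174, 170, 159, 147, 133, 116, 101, 87, 74]
s8 22 rim home at -39.3 [49, 53, 59, 65, 67, 69, 70, 70, 70, 74, 79, 85, 90, 96, 103, 110, 117, 127, 137, 147, 159, 171, 177, 180, 182, 178, 174, 167, 158, 148, 128, 109, 89, 78]
s8 26 rim home at -36.7 [51, 54, 59, 63, 68, 69, 67, 66, 70, 74, 81, 91, 99, 107, 112, 118, 118, 117, 117, 119, 120, 134, 151, 164, 168, 172, 170, 164, 157, 143, 129, 113, 95, 78]
s8 30 rim home at -33.5 [55, 56, 60, 63, 66, 69, 71, 71, 71, 77, 87, 96, 105, 114, 121, 122, 122, 115, 106, 96, 94, 93, 98, 113, 131, 140, 150, 154, 143, 134, 120, 106, 91, 80]
s9 -25 rim home at -37.4 [50, 51, 52, 54, 57, 57, 56, 55, 56, 57, 57, 59, 61, 66, 71, 77, 86, 95, 106, 119, 131, 144, 156, 163, 169, 170, 167, 163, 148, 131, 113, 98, 82, 72]
s9 -15 rim home at -42.4 [131, 131, 129, 128, 127, 125, 121, 113, 104, 97, 90, 89, 97, 105, 121, 139, 151, 160, 168, 171, 171, 172, 173, 173, 171, 167, 161, 150, 138, 124, 107, 90, 82, 74]
s9 22 rim home at -39.3 [48, 50, 54, 58, 60, 63, 65, 66, 68, 72, 78, 84, 89, 94, 101, 108, 115, 124, 132, 141, 149, 156, 163, 169, 174, 171, 168, 161, 149, 137, 119, 101, 84, 76]
s9 26 rim home at -36.7 [52, 54, 57, 60, 63, 65, 67, 68, 69, 72, 77, 86, 95, 102, 107, 112, 112, 111, 112, 116, 119, 131, 146, 158, 161, 165, 163, 156, 148, 134, 120, 104, 89, 75]
s9 30 rim home at -33.5 [57, 58, 60, 61, 62, 63, 63, 63, 64, 69, 79, 88, 98, 108, 116, 116, 116, 111, 105, 98, 97, 96, 100, 112, 127, 135, 144, 147, 134, 124, 110, 97, 84, 74]
```

All the evidence agrees that the thick disc rests hard against the rear stops:
- It stopped at the same place twice, once while held and once while lying flat.
- 24 N does not move it.
- The side-face correction brings the camera estimate to about -1.5 mm, within calibration error.

Now the thin disc. First I'll refine its handle position.

Run:
```python
from h import *
out=[]
for n,f,(x,y,w,h),k in(("top","top0",(215,195,30,28),14),("side","side0",(248,148,30,28),14)):
    im=cv2.imread(f"pics/{f}.png");a=cv2.resize(im[y:y+h,x:x+w],None,fx=k,fy=k,interpolation=cv2.INTER_CUBIC)
    c=np.array([.4935,.296]);hd=np.array([.4237,.304]);e=(c-hd)/np.linalg.norm(c-hd);g=np.array([-e[1],e[0]]);hd=c-.07*e
    for i in(-12,12):
        for j in(-5,5):
            for z,col in((.019,(0,0,255)),(.002,(0,255,0))):
                p=proj(n,[*(hd+i/1e3*e+j/1e3*g),z]);cv2.circle(a,tuple(int(v) for v in (p+.5-[x,y])*k),3,col,-1)
    out.append(a)
cv2.imwrite("pics/c18.png",np.hstack(out))
```

View pics/c18.png

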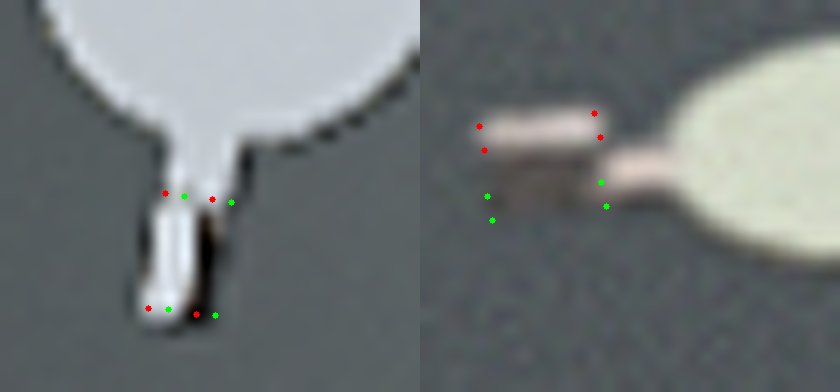

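The handle dots fit in both views: top crop around (172,255), side crop around (540,130). Going to the thin handle.

```bash
python3 plan.py 0.4232 0.304 0.1 -96.5 9
```

```text
t 12.5 pos [0.5747 0.0153 0.1605] yaw -96.97 w -0.0003 F [ 2.8 -0.7  3.8]
dist/row mm 36.8435994455123 
D [[-0.0745, 0.0517, 0.0163], [-0.0745, 0.0516, 0.0164], [-0.0746, 0.0515, 0.0164], [-0.0746, 0.0514, 0.0165], [-0.0747, 0.0513, 0.0165], [-0.0747, 0.0512, 0.0166], [-0.0748, 0.0511, 0.0167], [-0.0748, 0.0511, 0.0167], [-0.0749, 0.051, 0.0168]] 
A [[-0.014, 0.0, -0.011], [-0.014, 0.0, -0.011], [-0.014, 0.0, -0.011], [-0.014, 0.0, -0.011], [-0.014, 0.0, -0.011], [-0.014, 0.0, -0.011], [-0.014, 0.0, -0.011], [-0.014, 0.0, -0.011], [-0.014, 0.0, -0.011]]
```

{"fn": "send_rows", "kwargs": {"delta_pos": [[-0.0745,0.0515,0.0165],[-0.0745,0.0515,0.0165],[-0.0745,0.0515,0.0165],[-0.0745,0.0515,0.0165],[-0.0745,0.0515,0.0165]], "angular": [[0,0,-0.011],[0,0,-0.011],[0,0,-0.011],[0,0,-0.011],[0,0,-0.011]], "hand": 24}}

```text
clock: 12.92
position: [0.4858, 0.1771, 0.1194]
ee_rot: [-0.0, -0.664, 0.748, 0.001]
contact_force: [0.7, -0.4, 0.3]
width: 0.0239
```

{"fn": "send_rows", "kwargs": {"delta_pos": [[-0.0747,0.0511,0.0165],[-0.0748,0.0511,0.0165],[-0.0748,0.0511,0.0165],[-0.0748,0.0511,0.0165],[0,0,0]], "angular": [[0,0,-0.011],[0,0,-0.011],[0,0,-0.011],[0,0,-0.011],[0,0,0]]}}

```text
clock: 13.33
position: [0.4153, 0.3086, 0.0922]
ee_rot: [-0.001, -0.667, 0.745, 0.003]
contact_force: [-1.3, -0.1, -0.2]
width: 0.024
```

{"fn": "send_rows", "kwargs": {"delta_pos": [[0,0,0.06],[0,0,0.06],[0,0,0],[0,0,0],[0,0,0]], "angular": [[0,0,0],[0,0,0],[0,0,0],[0,0,0],[0,0,0]]}}

```text
clock: 13.75
position: [0.4196, 0.3042, 0.046]
ee_rot: [-0.0, -0.666, 0.746, 0.001]
contact_force: [1.4, -0.4, 0.5]
width: 0.0239
```

```bash
python3 plan.py 0.4232 0.304 0.0235 -96.5 2;python3 - <<'E'
from h import *
t=manip.get_image("top");s=manip.get_image("side")
u=lambda im,x,y,w,h,k:cv2.resize(im[y:y+h,x:x+w],(w*k,h*k),interpolation=cv2.INTER_CUBIC)
cv2.imwrite("pics/c19.png",np.hstack([u(t,200,160,60,80,6),u(s,235,105,60,80,6)]))
E
```

```text
t 13.75 pos [0.4196 0.3042 0.046 ] yaw -96.55 w 0.0239 F [ 1.4 -0.4  0.5]
dist/row mm 11.39010722304493 
D [[-0.0002, -0.0045, 0.0281], [-0.0002, -0.0045, 0.0281]] 
A [[0.009, 0.004, -0.005], [0.009, 0.004, -0.005]]
```

View pics/c19.png

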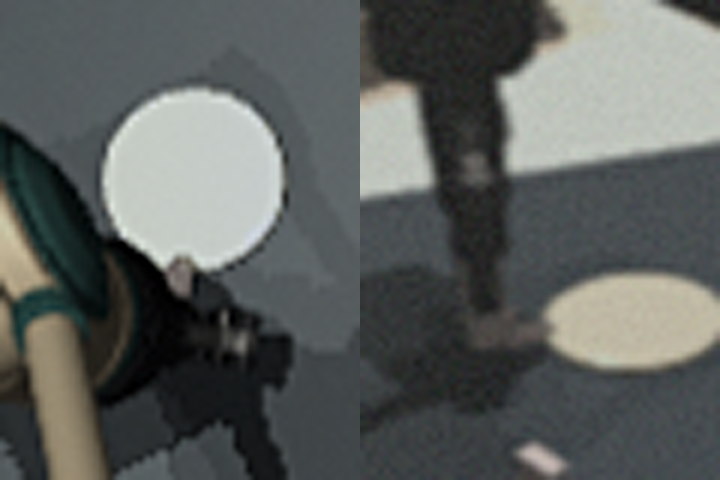

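The fingers stand over the thin handle, in the side crop around (490,310). Descending.

{"fn": "send_rows", "kwargs": {"delta_pos": [[0,-0.0045,0.028],[0,-0.0045,0.024],[0,0,0],[0,0,0],[0,0,0]], "angular": [[0,0,0],[0,0,0],[0,0,0],[0,0,0],[0,0,0]]}}

```text
clock: 14.27
position: [0.4224, 0.3037, 0.0248]
ee_rot: [-0.001, -0.666, 0.746, 0.001]
contact_force: [-0.1, -0.3, 1.0]
width: 0.0239
```

```bash
python3 plan.py 0.4232 0.304 0.0233 -96.5 1
```

```text
t 14.27 pos [0.4224 0.3037 0.0248] yaw -96.54 w 0.0239 F [-0.1 -0.3  1. ]
dist/row mm 1.711707711960474 
D [[-0.0009, -0.0019, 0.0037]] 
A [[0.029, 0.002, -0.009]]
```

{"fn": "send_rows", "kwargs": {"delta_pos": [[0,-0.001,0.003],[0,0,0],[0,0,0],[0,0,0]], "angular": [[0.015,0,0],[0,0,0],[0,0,0],[0,0,0]]}}

```text
clock: 14.6
position: [0.4226, 0.3037, 0.0234]
ee_rot: [-0.0, -0.666, 0.746, 0.0]
contact_force: [-0.0, -0.8, 0.4]
width: 0.0238
```

{"fn": "send_rows", "kwargs": {"delta_pos": [[0,0,0],[0,0,0],[0,0,0],[0,0,0],[0,0,0]], "angular": [[0,0,0],[0,0,0],[0,0,0],[0,0,0],[0,0,0]], "hand": 0}}

```text
clock: 15.02
position: [0.4227, 0.3038, 0.0236]
ee_rot: [-0.0, -0.666, 0.746, 0.001]
contact_force: [-0.9, 0.9, 5.1]
width: 0.0075
```

{"fn": "send_rows", "kwargs": {"delta_pos": [[0,0,-0.04],[0,0,-0.08],[0,0,-0.08],[0,0,-0.04],[0,0,0]], "angular": [[0,0,0],[0,0,0],[0,0,0],[0,0,0],[0,0,0]]}}

```text
clock: 15.43
position: [0.425, 0.3048, 0.1226]
ee_rot: [0.003, -0.666, 0.746, -0.0]
contact_force: [1.1, -0.9, -0.4]
width: 0.0072
```

```bash
python3 plan.py 0.5160 0.0226 0.125 -97 9;python3 - <<'E'
from h import *
t=manip.get_image("top");s=manip.get_image("side");cv2.imwrite("pics/s20.png",s)
u=lambda im,x,y,w,h,k:cv2.resize(im[y:y+h,x:x+w],(w*k,h*k),interpolation=cv2.INTER_CUBIC)
cv2.imwrite("pics/c20.png",np.hstack([u(t,200,150,60,80,6),u(s,240,80,60,80,6)]))
E
```

```text
t 15.43 pos [0.425  0.3048 0.1226] yaw -96.52 w 0.0072 F [ 1.1 -0.9 -0.4]
dist/row mm 32.9492217959176 
D [[0.075, -0.034, -0.0008], [0.075, -0.0341, -0.0008], [0.075, -0.0342, -0.0008], [0.0749, -0.0342, -0.0008], [0.0749, -0.0343, -0.0007], [0.0749, -0.0344, -0.0007], [0.0748, -0.0344, -0.0007], [0.0748, -0.0345, -0.0007], [0.0748, -0.0346, -0.0007]] 
A [[-0.007, 0.006, 0.012], [-0.007, 0.006, 0.012], [-0.007, 0.006, 0.012], [-0.007, 0.006, 0.012], [-0.007, 0.006, 0.012], [-0.007, 0.006, 0.012], [-0.007, 0.006, 0.012], [-0.007, 0.006, 0.012], [-0.007, 0.006, 0.012]]
```

View pics/c20.png

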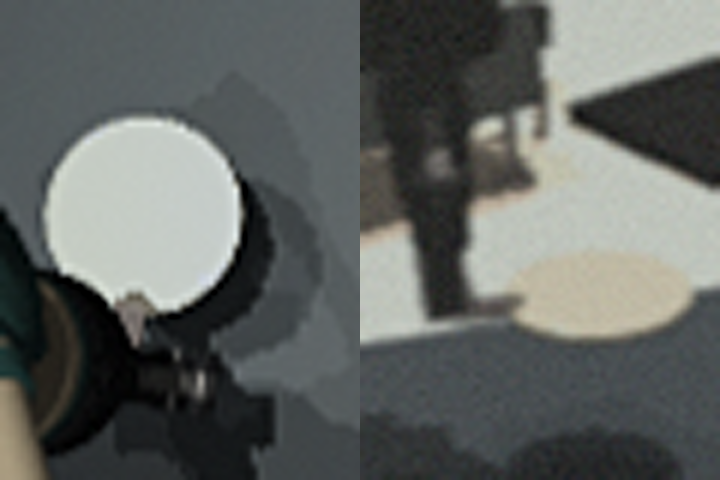

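The thin disc is lifted and level (side crop (600,295)). Carrying it to the mouth.

{"fn": "send_rows", "kwargs": {"delta_pos": [[0.075,-0.034,-0.001],[0.075,-0.034,-0.001],[0.075,-0.034,-0.001],[0.075,-0.034,-0.001],[0.075,-0.0345,-0.001]], "angular": [[0,0,0.012],[0,0,0.012],[0,0,0.012],[0,0,0.012],[0,0,0.012]]}}

```text
clock: 15.95
position: [0.4716, 0.1451, 0.1189]
ee_rot: [-0.003, -0.664, 0.748, 0.002]
contact_force: [0.5, -0.3, -1.1]
width: 0.0076
```

{"fn": "send_rows", "kwargs": {"delta_pos": [[0.075,-0.0345,0],[0.075,-0.0345,0],[0.075,-0.0345,0],[0.075,-0.0345,0],[0,0,0]], "angular": [[0,0,0.012],[0,0,0.012],[0,0,0.012],[0,0,0.012],[0,0,0]]}}

```text
clock: 16.37
position: [0.5148, 0.0159, 0.1189]
ee_rot: [-0.002, -0.661, 0.75, -0.0]
contact_force: [0.1, 0.8, -2.4]
width: 0.0074
```

{"fn": "send_rows", "kwargs": {"delta_pos": [[0,0,0.025],[0,0,0.025],[0,0,0.02],[0,0,0],[0,0,0]], "angular": [[0,0,0],[0,0,0],[0,0,0],[0,0,0],[0,0,0]]}}

```text
clock: 16.78
position: [0.5121, 0.0222, 0.0917]
ee_rot: [-0.002, -0.663, 0.749, 0.002]
contact_force: [0.1, -0.5, -1.4]
width: 0.0074
```

{"fn": "send_rows", "kwargs": {"delta_pos": [[0,0,0],[0,0,0]], "angular": [[0,0,0],[0,0,0]]}}

```text
clock: 16.95
position: [0.5137, 0.0216, 0.0934]
ee_rot: [-0.0, -0.663, 0.749, 0.0]
contact_force: [0.4, -0.5, -0.0]
width: 0.0072
```

```bash
python3 plan.py 0.5160 0.0226 0.0845 -97 1
```

```text
t 16.95 pos [0.5137 0.0216 0.0934] yaw -96.96 w 0.0072 F [ 0.4 -0.5 -0. ]
dist/row mm 9.240083845377603 
D [[-0.0031, -0.0054, 0.0223]] 
A [[0.008, -0.0, 0.009]]
```

{"fn": "send_rows", "kwargs": {"delta_pos": [[-0.0015,-0.003,0.011],[-0.0015,-0.0025,0.011],[0,0,0],[0,0,0]], "angular": [[0,0,0.005],[0,0,0.004],[0,0,0],[0,0,0]]}}

```text
clock: 17.28
position: [0.5157, 0.022, 0.084]
ee_rot: [-0.001, -0.662, 0.749, 0.001]
contact_force: [-0.3, 0.0, -0.5]
width: 0.0073
```

```bash
python3 plan.py 0.5160 0.0226 0.0845 -97 1
python3 - <<'E'
from rim import *
s=manip.get_image("side");cv2.imwrite("pics/s21.png",s)
cv2.imwrite("pics/c21.png",cv2.resize(s[130:210,310:430],None,fx=6,fy=6,interpolation=cv2.INTER_CUBIC))
S=manip.get_state();p=S["position"]
f,d,r=region(s,330,160,50,40,150)
zt=p[2]-.0236+.007
P=np.array([onplane("side",*q,zt)[:2] for q in d]);c=circ(P);e=cv2.fitEllipse((P*1e4).astype(np.float32))
print("exp",(p[:2]+.07*ex).round(4),"z",zt,"meas",c.round(4),e[1],e[2])
E
```

```text
t 17.28 pos [0.5157 0.022  0.084 ] yaw -97.06 w 0.0073 F [-0.3  0.  -0.5]
dist/row mm 0.8253270241637147 
D [[-0.0015, -0.0007, -0.0012]] 
A [[0.026, -0.001, -0.013]]
exp [0.5852 0.0135] z 0.06757334141292512 meas [0.5872 0.0116 0.0431] (857.8118286132812, 868.9552612304688) 91.63154602050781
```

View pics/c21.png

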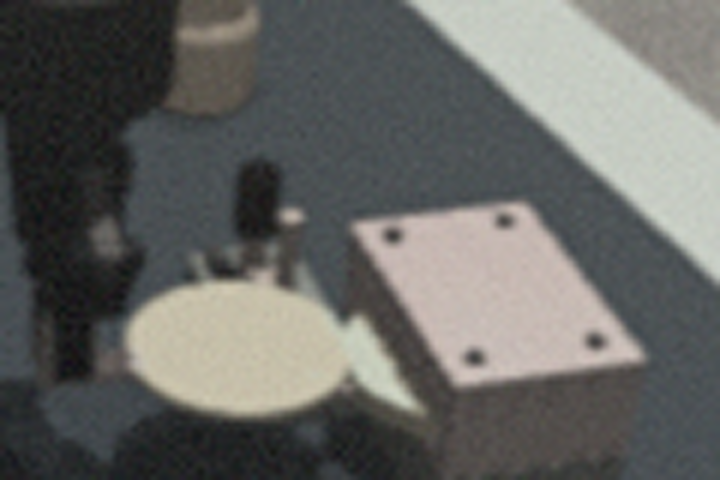

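The disc is level ahead of the upper slot, with the same small camera offset as the first one, which went in. Inserting.

{"fn": "send_rows", "kwargs": {"delta_pos": [[-0.0015,0,-0.002],[0,-0.04,0],[0,-0.04,0],[0,-0.02,0],[0,0,0]], "angular": [[0.015,0,-0.01],[0,0,0],[0,0,0],[0,0,0],[0,0,0]]}}

```text
clock: 17.75
position: [0.5579, 0.0173, 0.0854]
ee_rot: [0.001, -0.662, 0.749, -0.001]
contact_force: [0.5, 0.2, -0.8]
width: 0.0071
```

{"fn": "send_rows", "kwargs": {"delta_pos": [[0,0,0],[0,0,0]], "angular": [[0,0,0],[0,0,0]]}}

```text
clock: 17.92
position: [0.5543, 0.0178, 0.0848]
ee_rot: [-0.001, -0.663, 0.749, 0.001]
contact_force: [-0.2, -0.2, 0.1]
width: 0.0074
```

```bash
python3 plan.py 0.6083 0.0113 0.0845 -97 1
python3 - <<'E'
from rim import *
s=manip.get_image("side");cv2.imwrite("pics/s22.png",s)
cv2.imwrite("pics/c22.png",cv2.resize(s[130:210,310:430],None,fx=6,fy=6,interpolation=cv2.INTER_CUBIC))
E
```

```text
t 17.92 pos [0.5543 0.0178 0.0848] yaw -97.02 w 0.0074 F [-0.2 -0.2  0.1]
dist/row mm 54.37724522020977 
D [[-0.0003, -0.1359, 0.0005]] 
A [[0.028, -0.002, -0.004]]
```

View pics/c22.png

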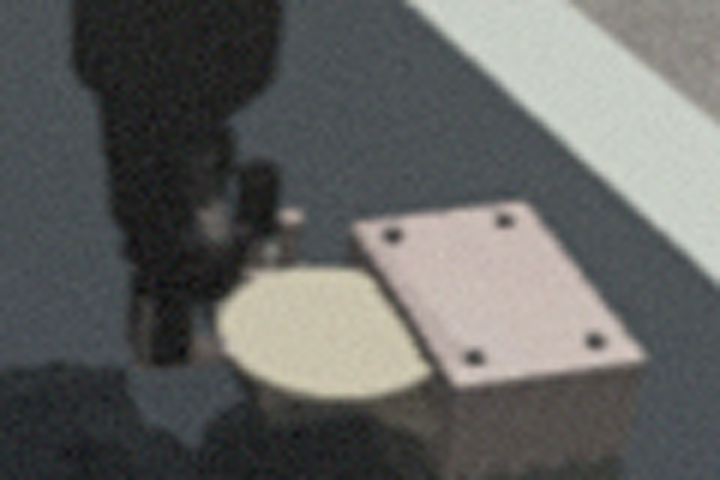

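The disc is entering under the top plate without force.

{"fn": "send_rows", "kwargs": {"delta_pos": [[0,-0.03,0],[0,-0.03,0],[0,-0.03,0],[0,0,0],[0,0,0]], "angular": [[0.01,0,0],[0.01,0,0],[0,0,0],[0,0,0],[0,0,0]]}}

```text
clock: 18.38
position: [0.5906, 0.0134, 0.085]
ee_rot: [0.0, -0.662, 0.749, -0.0]
contact_force: [-1.3, 0.3, -0.4]
width: 0.0074
```

{"fn": "send_rows", "kwargs": {"delta_pos": [[0,-0.012,0],[0,-0.012,0],[0,-0.01,0],[0,0,0],[0,0,0]], "angular": [[0,0,0],[0,0,0],[0,0,0],[0,0,0],[0,0,0]]}}

```text
clock: 18.8
position: [0.6049, 0.0116, 0.0851]
ee_rot: [0.0, -0.662, 0.749, -0.001]
contact_force: [-0.3, 0.5, -1.6]
width: 0.007
```

{"fn": "send_rows", "kwargs": {"delta_pos": [[0,-0.005,0],[0,-0.005,0],[0,0,0],[0,0,0]], "angular": [[0,0,0],[0,0,0],[0,0,0],[0,0,0]]}}

```text
clock: 19.13
position: [0.6077, 0.0113, 0.0848]
ee_rot: [-0.0, -0.662, 0.749, 0.0]
contact_force: [-3.3, 0.0, 0.3]
width: 0.0072
```

{"fn": "send_rows", "kwargs": {"delta_pos": [[0,-0.005,0],[0,-0.005,0],[0,0,0],[0,0,0]], "angular": [[0,0,0],[0,0,0],[0,0,0],[0,0,0]]}}

```text
clock: 19.47
position: [0.6083, 0.0114, 0.0843]
ee_rot: [-0.003, -0.662, 0.749, 0.003]
contact_force: [-9.4, 1.0, 3.1]
width: 0.0073
```

The thin disc stops at the same x as the thick one (0.608), which confirms the rear stops. Lowering and releasing.

{"fn": "send_rows", "kwargs": {"delta_pos": [[0,0.005,0.003],[0,0.002,0.002],[0,0,0],[0,0,0]], "angular": [[0,0,0],[0,0,0],[0,0,0],[0,0,0]]}}

```text
clock: 19.8
position: [0.6083, 0.0116, 0.0826]
ee_rot: [-0.001, -0.663, 0.749, 0.001]
contact_force: [-4.8, 2.2, -0.6]
width: 0.0071
```

{"fn": "send_rows", "kwargs": {"delta_pos": [[0,0,0.001],[0,0,0],[0,0,0]], "angular": [[0,0,0],[0,0,0],[0,0,0]]}}

```text
clock: 20.05
position: [0.6083, 0.0116, 0.0823]
ee_rot: [-0.001, -0.663, 0.749, 0.001]
contact_force: [-5.5, 2.0, 1.3]
width: 0.0071
```

{"fn": "send_rows", "kwargs": {"delta_pos": [[0,0,0],[0,0,0],[0,0,0]], "angular": [[0,0,0],[0,0,0],[0,0,0]], "hand": 24}}

```text
clock: 20.3
position: [0.612, 0.0106, 0.0834]
ee_rot: [0.002, -0.663, 0.749, -0.002]
contact_force: [0.1, -0.7, 0.3]
width: 0.0239
```

{"fn": "send_rows", "kwargs": {"delta_pos": [[0,0,-0.06],[0,0,-0.09],[0,0,-0.06],[0,0,0],[0,0,0]], "angular": [[0,0,0],[0,0,0],[0,0,0],[0,0,0],[0,0,0]]}}

```text
clock: 20.72
position: [0.612, 0.0106, 0.1691]
ee_rot: [0.003, -0.662, 0.749, -0.003]
contact_force: [-0.1, 1.3, -0.2]
width: 0.024
```

Run:
```python
from rim import *
s=manip.get_image("side");cv2.imwrite("pics/s23.png",s)
cv2.imwrite("pics/c23.png",cv2.resize(s[130:210,310:430],None,fx=6,fy=6,interpolation=cv2.INTER_CUBIC))
o=np.array([.6817,.0023]);print("knob rest world",(o-.052*ex+.110*ey).round(4),"latched",(o-.041*ex+.077*ey).round(4),"full travel",(o-.052*ex+.072*ey).round(4))
```

```text
knob rest world [0.6435 0.1178] latched [0.6504 0.0837] full travel [0.6389 0.0801]
```

View pics/c23.png

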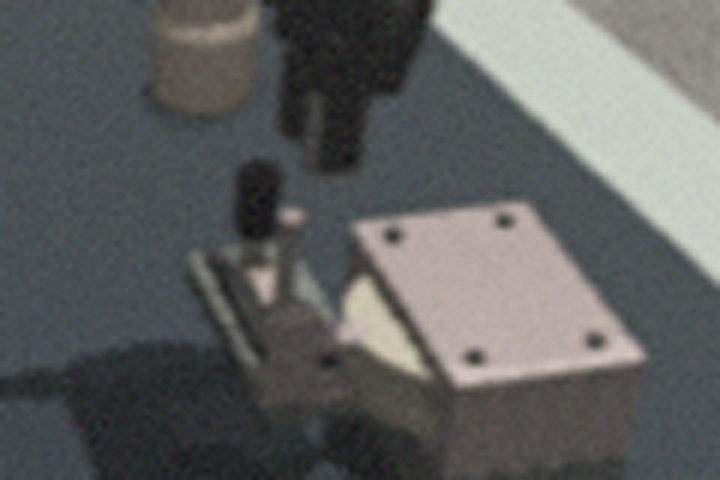

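Both discs are in and the keeper is still at rest, with the knob at side view (353,163). I'll grip the knob with the jaws along the cassette x-axis so the fingers clear the wall. That needs a turn to yaw -7° above the knob.

```bash
python3 plan.py 0.6415 0.1178 0.15 -7 14
python3 - <<'E'
from h import *
print("jar",onplane("top",226,112,.075))
E
```

```text
t 20.77 pos [0.6106 0.0108 0.1674] yaw -97.02 w 0.024 F [-1.2  0.4 -0.3]
dist/row mm 8.052923440175826 
D [[-0.0196, -0.0031, 0.0031], [-0.0192, -0.0053, 0.0031], [-0.0185, -0.0074, 0.0031], [-0.0175, -0.0094, 0.0031], [-0.0163, -0.0113, 0.0031], [-0.015, -0.0131, 0.0031], [-0.0134, -0.0147, 0.0031], [-0.0117, -0.0161, 0.0031], [-0.0098, -0.0173, 0.0031], [-0.0078, -0.0183, 0.0031], [-0.0057, -0.0191, 0.0031], [-0.0035, -0.0196, 0.0031], [-0.0013, -0.0198, 0.0031], [0.0009, -0.0199, 0.0031]] 
A [[-0.003, -0.003, -1.403], [-0.003, -0.003, -1.403], [-0.003, -0.003, -1.403], [-0.003, -0.003, -1.403], [-0.003, -0.003, -1.403], [-0.003, -0.003, -1.403], [-0.003, -0.003, -1.403], [-0.003, -0.003, -1.403], [-0.003, -0.003, -1.403], [-0.003, -0.003, -1.403], [-0.003, -0.003, -1.403], [-0.003, -0.003, -1.403], [-0.003, -0.003, -1.403], [-0.003, -0.003, -1.403]]
jar [0.70643765 0.30424533 0.075     ]
```

```bash
python3 plan.py 0.6415 0.1178 0.15 -7 20|tail -2|head -1
```

```text
D [[-0.0138, -0.0022, 0.0022], [-0.0135, -0.0033, 0.0022], [-0.0132, -0.0043, 0.0022], [-0.0129, -0.0053, 0.0022], [-0.0124, -0.0063, 0.0022], [-0.0119, -0.0073, 0.0022], [-0.0113, -0.0082, 0.0022], [-0.0106, -0.009, 0.0022], [-0.0098, -0.0099, 0.0022], [-0.009, -0.0106, 0.0022], [-0.0082, -0.0113, 0.0022], [-0.0073, -0.0119, 0.0022], [-0.0063, -0.0124, 0.0022], [-0.0053, -0.0129, 0.0022], [-0.0043, -0.0132, 0.0022], [-0.0032, -0.0135, 0.0022], [-0.0022, -0.0138, 0.0022], [-0.0011, -0.0139, 0.0022], [0.0, -0.0139, 0.0022], [0.0011, -0.0139, 0.0022]]
```

{"fn": "send_rows", "kwargs": {"delta_pos": [[-0.014,-0.002,0.002],[-0.0135,-0.003,0.002],[-0.013,-0.004,0.002],[-0.013,-0.005,0.002],[-0.0125,-0.006,0.002]], "angular": [[0,0,-0.98],[0,0,-0.98],[0,0,-0.98],[0,0,-0.98],[0,0,-0.98]], "hand": 40}}

```text
clock: 21.18
position: [0.6164, 0.0379, 0.1608]
ee_rot: [0.001, 0.797, -0.604, -0.0]
contact_force: [0.1, -0.1, 0.2]
width: 0.0401
```

{"fn": "send_rows", "kwargs": {"delta_pos": [[-0.012,-0.007,0.002],[-0.0115,-0.008,0.002],[-0.0105,-0.009,0.002],[-0.01,-0.01,0.002],[-0.009,-0.0105,0.002]], "angular": [[0,0,-0.98],[0,0,-0.98],[0,0,-0.98],[0,0,-0.98],[0,0,-0.98]]}}

```text
clock: 21.6
position: [0.6239, 0.0648, 0.1567]
ee_rot: [0.001, 0.899, -0.437, -0.001]
contact_force: [0.4, -0.4, 0.5]
width: 0.0403
```

{"fn": "send_rows", "kwargs": {"delta_pos": [[-0.008,-0.0115,0.002],[-0.007,-0.012,0.002],[-0.006,-0.0125,0.002],[-0.005,-0.013,0.002],[-0.004,-0.013,0.002]], "angular": [[0,0,-0.98],[0,0,-0.98],[0,0,-0.98],[0,0,-0.98],[0,0,-0.98]]}}

```text
clock: 22.02
position: [0.6322, 0.0913, 0.1527]
ee_rot: [0.0, 0.967, -0.254, -0.001]
contact_force: [-1.0, -0.0, 0.4]
width: 0.0399
```

{"fn": "send_rows", "kwargs": {"delta_pos": [[-0.003,-0.0135,0.002],[-0.002,-0.014,0.002],[-0.001,-0.014,0.002],[0,-0.014,0.002],[0.001,-0.014,0.002]], "angular": [[0,0,-0.98],[0,0,-0.98],[0,0,-0.98],[0,0,-0.98],[0,0,-0.98]]}}

```text
clock: 22.43
position: [0.6402, 0.1181, 0.1486]
ee_rot: [0.0, 0.998, -0.061, -0.001]
contact_force: [-0.6, -0.3, -0.4]
width: 0.0401
```

{"fn": "send_rows", "kwargs": {"delta_pos": [[0,0,0],[0,0,0],[0,0,0]], "angular": [[0,0,0],[0,0,0],[0,0,0]]}}

```text
clock: 22.68
position: [0.6403, 0.1177, 0.1497]
ee_rot: [0.0, 0.998, -0.063, -0.0]
contact_force: [-0.1, -0.3, -0.8]
width: 0.0401
```

```bash
python3 plan.py 0.6415 0.1178 0.1 -7 2;python3 - <<'E'
from h import *
t=manip.get_image("top");s=manip.get_image("side");cv2.imwrite("pics/s24.png",s);cv2.imwrite("pics/t24.png",t)
u=lambda im,x,y,w,h,k:cv2.resize(im[y:y+h,x:x+w],(w*k,h*k),interpolation=cv2.INTER_CUBIC)
cv2.imwrite("pics/c24.png",np.hstack([u(t,260,100,66,80,6),u(s,320,120,66,80,6)]))
E
```

```text
t 22.68 pos [0.6403 0.1177 0.1497] yaw -7.27 w 0.0401 F [-0.1 -0.3 -0.8]
dist/row mm 24.86794245330644 
D [[0.0014, -0.0004, 0.0622], [0.0014, -0.0004, 0.0622]] 
A [[0.005, 0.002, -0.029], [0.005, 0.002, -0.029]]
```

View pics/c24.png

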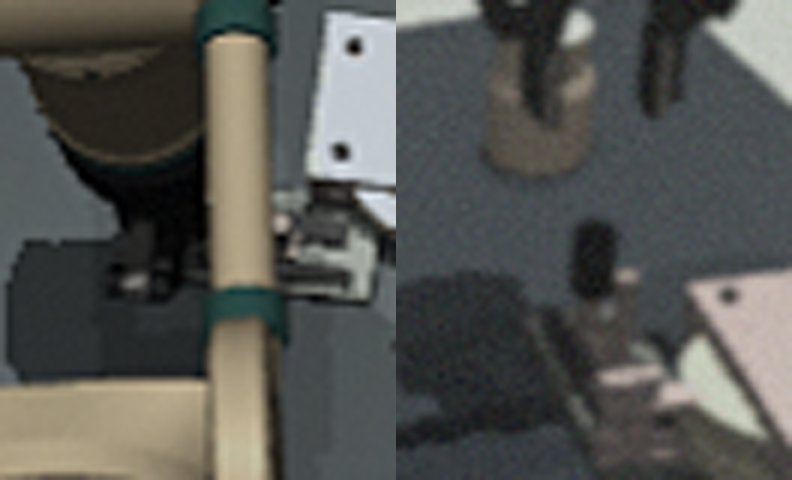

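The jaws bracket the knob: in the side crop, fingers at x≈540 and 660 with the knob at 595. The arm's elbow is above the scene in the top view. Descending.

{"fn": "send_rows", "kwargs": {"delta_pos": [[0.0015,0,0.06],[0.0015,0,0.055],[0,0,0],[0,0,0],[0,0,0]], "angular": [[0,0,-0.029],[0,0,-0.029],[0,0,0],[0,0,0],[0,0,0]]}}

```text
clock: 23.2
position: [0.6427, 0.1177, 0.1057]
ee_rot: [0.0, 0.998, -0.061, 0.001]
contact_force: [-0.0, -0.3, 1.2]
width: 0.0399
```

```bash
python3 plan.py 0.6415 0.1178 0.073 -7 2;python3 - <<'E'
from h import *
s=manip.get_image("side")
u=lambda im,x,y,w,h,k:cv2.resize(im[y:y+h,x:x+w],(w*k,h*k),interpolation=cv2.INTER_CUBIC)
cv2.imwrite("pics/c25.png",u(s,315,110,90,80,7))
E
```

```text
t 23.2 pos [0.6427 0.1177 0.1057] yaw -6.94 w 0.0399 F [-0.  -0.3  1.2]
dist/row mm 16.35455867638371 
D [[-0.0016, 0.0, 0.0409], [-0.0015, 0.0, 0.0409]] 
A [[-0.001, -0.017, 0.006], [-0.001, -0.017, 0.006]]
```

View pics/c25.png

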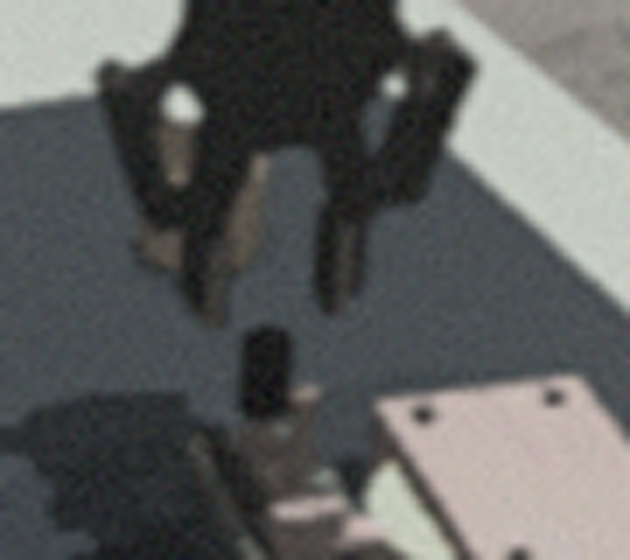

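{"fn": "send_rows", "kwargs": {"delta_pos": [[-0.003,0,0.04],[-0.003,0,0.038],[0,0,0],[0,0,0],[0,0,0]], "angular": [[0,0,0],[0,0,0],[0,0,0],[0,0,0],[0,0,0]]}}

```text
clock: 23.67
position: [0.6408, 0.1182, 0.0751]
ee_rot: [-0.0, 0.998, -0.06, 0.002]
contact_force: [0.8, 0.2, -0.3]
width: 0.0401
```

```bash
python3 plan.py 0.6395 0.1178 0.072 -7 1;python3 - <<'E'
from h import *
s=manip.get_image("side")
u=lambda im,x,y,w,h,k:cv2.resize(im[y:y+h,x:x+w],(w*k,h*k),interpolation=cv2.INTER_CUBIC)
cv2.imwrite("pics/c26.png",u(s,315,110,90,80,7))
E
```

```text
t 23.67 pos [0.6408 0.1182 0.0751] yaw -6.91 w 0.0401 F [ 0.8  0.2 -0.3]
dist/row mm 3.347219336508692 
D [[-0.0031, 0.0013, 0.0077]] 
A [[-0.005, -0.049, 0.019]]
```

View pics/c26.png

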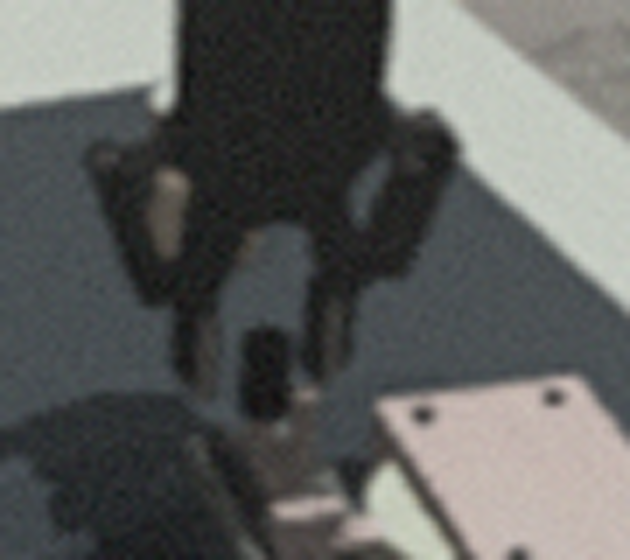

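The knob is centred between the jaws, at crop (267,370). Closing with moderate grip.

{"fn": "send_rows", "kwargs": {"delta_pos": [[-0.002,0,0.007],[0,0,0],[0,0,0],[0,0,0],[0,0,0]], "angular": [[0,-0.025,0],[0,0,0],[0,0,0],[0,0,0],[0,0,0]], "hand": 0, "squeeze": 60}}

```text
clock: 24.13
position: [0.6425, 0.118, 0.0724]
ee_rot: [-0.0, 0.998, -0.06, 0.004]
contact_force: [4.9, -0.8, 1.6]
width: 0.018
```

{"fn": "send_rows", "kwargs": {"delta_pos": [[0,0,0],[0,0,0]], "angular": [[0,0,0],[0,0,0]]}}

```text
clock: 24.3
position: [0.6425, 0.118, 0.0725]
ee_rot: [-0.0, 0.998, -0.06, 0.004]
contact_force: [5.5, -1.0, 1.9]
width: 0.0181
```

```bash
python3 plan.py 0.6395 0.1178 0.072 -7 1
```

```text
t 24.3 pos [0.6425 0.118  0.0725] yaw -6.93 w 0.0181 F [ 5.5 -1.   1.9]
dist/row mm 3.084408027238425 
D [[-0.0075, 0.0015, 0.0011]] 
A [[-0.013, -0.094, 0.016]]
```

The knob is gripped at 18 mm, and its x agrees with the camera estimate within 1 mm. Drawing it along tool +y (cassette -y).

{"fn": "send_rows", "kwargs": {"delta_pos": [[0.006,0.01,0],[0,0.02,0],[0,0.02,0],[0,0.02,0],[0,0,0]], "angular": [[0,0,0],[0,0,0],[0,0,0],[0,0,0],[0,0,0]]}}

```text
clock: 24.72
position: [0.6397, 0.0904, 0.0726]
ee_rot: [-0.002, 0.998, -0.061, 0.002]
contact_force: [2.6, 6.1, 6.0]
width: 0.0179
```

```bash
cat > kt.py <<'E'
import numpy as np
from rig import manip
s=manip.get_state();d=s["position"][:2]-np.array([.6425,.1180]);th=np.radians(-7)
ex=np.array([np.cos(th),np.sin(th)]);ey=np.array([-ex[1],ex[0]])
f=s["contact_force"][:2]
print("t",s["clock"],"travel mm",round(-d@ey*1e3,1),"notch mm",round(d@ex*1e3,1),"F ex,ey",round(f@ex,1),round(f@ey,1),"Fz",round(s["contact_force"][2],1),"w",round(s["width"],4))
E
python3 kt.py
```

```text
t 24.7167 travel mm 27.7 notch mm 0.6 F ex,ey 1.8 6.4 Fz 6.0 w 0.0179
```

{"fn": "send_rows", "kwargs": {"delta_pos": [[0,0.01,0],[0,0.01,0],[0,0,0],[0,0,0]], "angular": [[0,0,0],[0,0,0],[0,0,0],[0,0,0]]}}

```text
clock: 25.05
position: [0.6388, 0.084, 0.0726]
ee_rot: [-0.002, 0.998, -0.061, 0.002]
contact_force: [1.9, 6.0, 5.8]
width: 0.0179
```

```bash
python3 kt.py
```

```text
t 25.05 travel mm 34.2 notch mm 0.5 F ex,ey 1.2 6.2 Fz 5.8 w 0.0179
```

{"fn": "send_rows", "kwargs": {"delta_pos": [[0,0.006,-0.003],[0,0,0],[0,0,0]], "angular": [[0,0,0],[0,0,0],[0,0,0]]}}

```text
clock: 25.3
position: [0.6385, 0.0818, 0.0729]
ee_rot: [-0.002, 0.998, -0.061, 0.002]
contact_force: [3.0, 6.7, 1.2]
width: 0.018
```

```bash
python3 kt.py
```

```text
t 25.3 travel mm 36.4 notch mm 0.4 F ex,ey 2.2 7.0 Fz 1.2 w 0.018
```

Travel is 36.4 mm with a 7 N spring force, as specified. Now pushing +x (tool +x) into the notch.

{"fn": "send_rows", "kwargs": {"delta_pos": [[0.01,0,0],[0.01,0,0],[0.008,0,0],[0,0,0]], "angular": [[0,0,0],[0,0,0],[0,0,0],[0,0,0]]}}

```text
clock: 25.63
position: [0.6483, 0.0808, 0.0728]
ee_rot: [-0.002, 0.998, -0.061, 0.0]
contact_force: [0.5, 6.8, 2.5]
width: 0.0179
```

```bash
python3 kt.py
```

```text
t 25.6333 travel mm 36.2 notch mm 10.3 F ex,ey -0.3 6.8 Fz 2.5 w 0.0179
```

{"fn": "send_rows", "kwargs": {"delta_pos": [[0.006,0,0],[0.006,0,0],[0,0,0]], "angular": [[0,0,0],[0,0,0],[0,0,0]]}}

```text
clock: 25.88
position: [0.6504, 0.0807, 0.0726]
ee_rot: [-0.003, 0.998, -0.061, -0.003]
contact_force: [-3.8, 8.6, 7.5]
width: 0.018
```

```bash
python3 kt.py
```

```text
t 25.8833 travel mm 36.0 notch mm 12.4 F ex,ey -4.8 8.1 Fz 7.5 w 0.018
```

It is fully in, against the end. I'll ease the spring back against the notch while still holding, then let go.

{"fn": "send_rows", "kwargs": {"delta_pos": [[0,-0.008,-0.002],[0,-0.007,0],[-0.004,-0.002,0],[0,0,0]], "angular": [[0,0,0],[0,0,0],[0,0,0],[0,0,0]]}}

```text
clock: 26.22
position: [0.6506, 0.084, 0.0725]
ee_rot: [0.001, 0.998, -0.06, -0.001]
contact_force: [-2.3, -2.2, 2.2]
width: 0.0181
```

```bash
python3 kt.py
```

```text
t 26.2167 travel mm 32.8 notch mm 12.2 F ex,ey -2.0 -2.4 Fz 2.2 w 0.0181
```

The notch holds: travel 32.8 mm with the lateral force reversed. Opening and lifting away.

{"fn": "send_rows", "kwargs": {"delta_pos": [[0,0,0],[0,0,0],[0,0,0],[0,0,0]], "angular": [[0,0,0],[0,0,0],[0,0,0],[0,0,0]], "hand": 36}}

```text
clock: 26.55
position: [0.6523, 0.0848, 0.0728]
ee_rot: [-0.0, 0.998, -0.06, 0.0]
contact_force: [0.0, -0.4, 0.1]
width: 0.0359
```

```bash
python3 kt.py
```

```text
t 26.55 travel mm 31.8 notch mm 13.7 F ex,ey 0.1 -0.4 Fz 0.1 w 0.0359
```

{"fn": "send_rows", "kwargs": {"delta_pos": [[0,0,-0.03],[0,0,-0.06],[0,0,-0.09],[0,0,-0.09],[0,0,-0.06]], "angular": [[0,0,0],[0,0,0],[0,0,0],[0,0,0],[0,0,0]]}}

```text
clock: 26.97
position: [0.6532, 0.0849, 0.2095]
ee_rot: [-0.0, 0.998, -0.06, 0.002]
contact_force: [0.4, 0.9, 0.4]
width: 0.0366
```

{"fn": "send_rows", "kwargs": {"delta_pos": [[-0.08,-0.06,-0.03],[-0.08,-0.06,-0.02],[-0.08,-0.06,0],[-0.08,-0.06,0],[-0.08,-0.06,0]], "angular": [[0,0,0],[0,0,0],[0,0,0],[0,0,0],[0,0,0]]}}

```text
clock: 27.38
position: [0.5064, 0.2242, 0.2263]
ee_rot: [-0.001, 0.998, -0.061, 0.001]
contact_force: [1.2, -0.6, 0.0]
width: 0.0357
```

```bash
python3 kt.py
python3 - <<'E'
from rim import *
t=manip.get_image("top");s=manip.get_image("side");cv2.imwrite("pics/s27.png",s);cv2.imwrite("pics/t27.png",t)
u=lambda im,x,y,w,h,k:cv2.resize(im[y:y+h,x:x+w],(w*k,h*k),interpolation=cv2.INTER_CUBIC)
def dots(n,im,x,y,w,h,k):
    a=u(im,x,y,w,h,k)
    for X,Y,z,c in((-41,35,.0787,(0,0,255)),(-41,77,.0767,(0,0,255)),(-28,59,.0767,(0,255,0)),(-28,-59,.0767,(0,255,0)),(-82,-5,.0777,(255,0,255)),(-82,5,.0777,(255,0,255)),(-58,5,.0777,(255,0,255)),(-58,-5,.0777,(255,0,255))):
        p=proj(n,[*(ORG[n]+X/1e3*ex+Y/1e3*ey),z]);cv2.circle(a,tuple(int(v) for v in (p+.5-[x,y])*k),2,c,-1)
    return a
cv2.imwrite("pics/c27.png",np.hstack([dots("top",t,290,95,66,70,6),dots("side",s,335,145,66,70,6)]))
E
```

```text
t 27.3833 travel mm -88.8 notch mm -148.0 F ex,ey 1.2 -0.4 Fz 0.0 w 0.0357
```

View pics/c27.png

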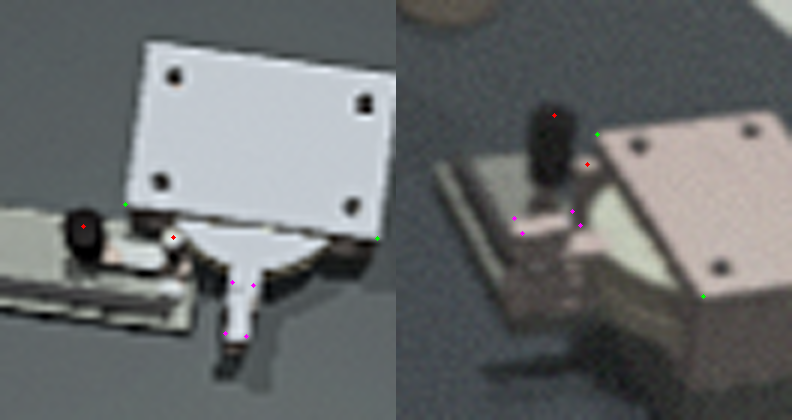

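View pics/t27.png

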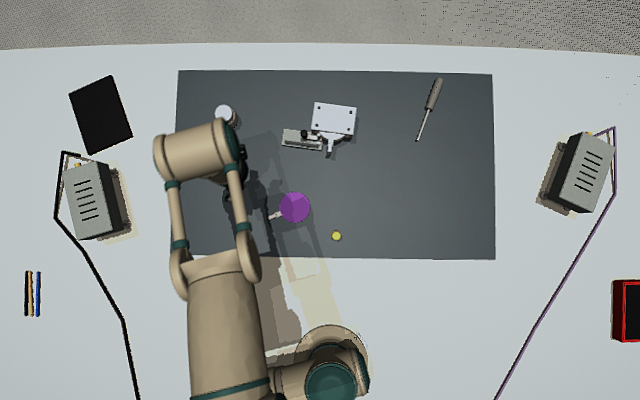

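Knob and post sit exactly on the predicted latched points, and the bystanders are unmoved. One last check on the saved images, with no robot time: the thin disc's rim position.

Run:
```python
from rim import *
t=cv2.imread("pics/t27.png");s=cv2.imread("pics/s27.png");t8=cv2.imread("pics/t8.png")
for thr in(150,170): rim("top",t,.0657,.0441,thr,(310,120,50,35))
for thr in(140,): rim("side",s,.0657,.0448,thr,(350,160,55,40))
s23=cv2.imread("pics/s23.png")
rim("side",s23,.0657,.0448,140,(350,160,55,40))
# bystanders: difference before/after
a=cv2.imread("pics/top0.png")
for nm,(x,y,w,h) in dict(jar=(212,100,30,12),driver=(405,70,45,80),adapter=(328,228,18,18)).items():
    print(nm,cv2.absdiff(a,t)[y:y+h,x:x+w].mean().round(2), cv2.absdiff(cv2.imread("pics/side0.png"),s)[0,0])
```

```text
top lab 1 n 149 centre in cassette mm [-3.65  0.1 ] resid 0.39
top lab 2 n 147 centre in cassette mm [-2.95 -0.1 ] resid 0.28
side lab 3 n 125 centre in cassette mm [-2.67 -0.01] resid 0.24
side lab 4 n 123 centre in cassette mm [-2.37  0.18] resid 0.27
jar 1.55 [0 0 8]
driver 1.4 [0 0 8]
adapter 1.49 [0 0 8]
```

The arc fits for both discs and cameras give -2.4 to -3.6 mm. That method reads low because the bright side faces bias it outward. The contact evidence is stronger: both discs hit the same hard stop, and the finger push puts the thick disc's handle no more than about 1.6 mm short. The gripper is clear of everything, so I'm handing in.

{"fn": "send_rows", "kwargs": {"delta_pos": [[0,0,0],[0,0,0],[0,0,0]], "angular": [[0,0,0],[0,0,0],[0,0,0]]}}

```text
clock: 27.73
position: [0.5087, 0.2225, 0.2252]
ee_rot: [0.0, 0.998, -0.061, 0.0]
contact_force: [0.3, -0.8, 0.2]
width: 0.0358
```

```bash
python3 -c "
from rig import manip
s=manip.get_state();print(s['clock'],s['contact_force']);print(manip.sign_off())"
```

```text
27.7333 [ 0.25262908 -0.78507832  0.20224526]
the job is handed in; nothing more can be done
None
```

The job is handed in at 27.7 s. The thick disc is in the lower slot, the thin disc is in the upper slot, and the keeper is latched. One check disagreed: the camera fits put both discs about 3 mm short of home, which I judged to be mostly measurement bias.

- **Discs:** I slid each one in until it hit a hard stop, both at tool x ≈ 0.608, then lowered it onto its shelf before letting go. I pushed the thick disc again with closed fingers at 24 N and it did not move. I did not repeat that push on the thin disc.
- **Keeper:** I drew it across about 36 mm against the 7 N spring and pushed it fully into the notch. When eased back it held at about 33 mm. After I let go, the cameras showed the knob and post at the expected latched positions.
- **Rest of the scene:** The jar, screwdriver and adapter look unchanged in the before and after pictures. The gripper was clear of everything at hand-in, and the highest wrist force I read was about 27 N.

**Check that disagreed:** fitting the disc rims in the images put both centres 2.4 to 3.6 mm short of home. The discs' bright side faces push that reading outward. The finger-push contact suggests the thick disc is at most about 1.6 mm short. I relied on the hard stops rather than the camera fits, so I can't rule out a small remaining gap.

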